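# Load the autosampler, close it up and arm it

## Task

Load every blue vial rack that is out on the bench into the autosampler's open drawer, one to a bay and standing upright, lay the orange lid properly on the drawer, push the drawer fully shut and swing the red clamp down flat. Then take the stylus from its holder, press the recessed green button right down with it and hold it for half a second, and put the stylus back upright in its holder. Keep the racks upright throughout and leave everything else on the bench where it is.

Things in the scene. Friction and masses are not known exactly. Their poses are not given: they have to be found in the camera images.
- rack0: Blue vial rack: base block 84 (x) x 42 (y) x 26 mm with two rows of white vial caps standing 4 mm proud, and an upright carrying fin along the middle of its top, 60 (x) x 12 (y) mm, its top 48 mm above the underside. Origin: centre of the underside; z up. About 0.2 kg. Same after half a turn. May be absent (None); two to four are present.
- rack1: Blue vial rack: base block 84 (x) x 42 (y) x 26 mm with two rows of white vial caps standing 4 mm proud, and an upright carrying fin along the middle of its top, 60 (x) x 12 (y) mm, its top 48 mm above the underside. Origin: centre of the underside; z up. About 0.2 kg. Same after half a turn. May be absent (None); two to four are present.
- rack2: Blue vial rack: base block 84 (x) x 42 (y) x 26 mm with two rows of white vial caps standing 4 mm proud, and an upright carrying fin along the middle of its top, 60 (x) x 12 (y) mm, its top 48 mm above the underside. Origin: centre of the underside; z up. About 0.2 kg. Same after half a turn. May be absent (None); two to four are present.
- rack3: Blue vial rack: base block 84 (x) x 42 (y) x 26 mm with two rows of white vial caps standing 4 mm proud, and an upright carrying fin along the middle of its top, 60 (x) x 12 (y) mm, its top 48 mm above the underside. Origin: centre of the underside; z up. About 0.2 kg. Same after half a turn. May be absent (None); two to four are present.
- lid: Orange light-shield lid. Plate 122 (x) x 234 (y) x 5 mm, underside 10 mm above the origin; below it two ribs (outer faces x = +-46 mm, ends y = +-102 mm) that go inside the drawer walls. Black grip fin mid-top, 60 (x) x 14 (y) mm, top 37 mm above the origin. Origin: centre, bottom of the ribs; z up; same either way round, 0.2 kg. Seated on the rims its origin is 42 mm above the drawer floor.
- drawer_in (a point): Centre of the inner floor of the grey drawer (moves with it), 30 mm above the bench; x into the machine, z up. Inside 104 (x) x 216 (y) mm, walls rise 52 mm to the rims (5 mm thick, front 14). Three dividers, 4 mm thick, 15 high, make four 51 mm bays along y, at y = +-27.5, +-82.5 mm; a rack goes in lengthways in x. Beyond the front rim the front panel rises to 86 mm.
- drawer_front (a point): Middle of the top edge of the drawer's front panel, on its outer face (the face towards the robot); panel 250 mm wide, 104 mm high, its top 116 mm above the bench. No handle: the panel is pushed.
- drawer (a joint): How far the drawer stands out, m: 0 = shut (panel 2 mm proud of the machine's face), up to 0.165; starts 0.14 to 0.16. About 2 N of friction; stays where left. The opening is 118 mm high above the bench: a seated lid (fin top at 109 mm) just passes.
- clamp_hinge (a point): Hinge axis of the red clamp arm, on the roof of the machine near the front edge, 150 mm above the bench. Axes of the arm: when down, x points away from the robot; the axis is y.
- clamp_tip (a point): Outer end of the red clamp arm, 94 mm from the hinge axis. The arm is 24 mm wide and 12 mm thick, with a nose 30 mm long at the end that comes down in front of the drawer panel.
- clamp (a joint): Angle of the clamp arm, rad: 0 = down, level and pointing to the robot over the drawer front (its lower stop); about 1.57 = upright; starts 1.75 to 2.05, leaning back from the robot. Stiff hinge (about 0.13 N m): it stays where it is left.
- sampler: White autosampler, 300 (x) x 320 (y) mm, roof 135 mm above the bench, with a grey hump 50 mm higher over the rear 90 mm. Origin: centre of its underside; x points away from the robot (the drawer opens towards -x). Fixed to the bench. The front face is at x = -150 mm.
- recess_mouth (a point): Centre of the mouth of a 18 mm wide round hole in the black 50 x 50 x 15 mm collar on the roof, 150 mm above the bench. At the bottom sits the green button.
- button: Green spring button in the recess, 15 mm across. Origin: centre of its underside, 137 mm above the bench when out; its top, 5 mm higher, then lies 8 mm below the mouth of the recess. Travel 5 mm straight down to a hard stop; fully down takes 5 N, 4 mm or so counts as pressed; it springs back.
- stylus: Upright press stylus, 120 mm long. Origin at the tip; z up along it. Steel tip 6 mm across for 30 mm, then 10 mm shank, black collar 26 mm across from 55 to 61 mm, yellow square handle 14 x 14 mm (faces along x and y) from 61 to 120 mm above the tip. 0.05 kg.
- holder: Aluminium stylus holder, a block 56 x 56 x 70 mm with a 20 mm hole, 60 mm deep, in the middle of its top. Origin: centre of the underside. The stylus hangs in it upright with the collar on the block's top, its tip 15 mm above the bench. Fixed.
- solvent: Large glass solvent bottle with a blue cap, 90 mm across, 200 mm high. Not part of the job; leave it alone.
- amber: Amber bottle, 70 mm across, 150 mm high. Not part of the job; leave it alone.
- tipbox: Pale grey box 110 x 75 x 50 mm. Not part of the job; leave it alone.
- beaker: Glass beaker 70 mm across, 80 mm high. Not part of the job; leave it alone.
- marker: White marker pen 120 mm long, lying. Not part of the job; leave it alone.
- dish: White dish 90 mm across, 18 mm high. Not part of the job; leave it alone.
- vialjar: Small amber jar with a white cap, 52 mm across, 60 mm high. Not part of the job; leave it alone.

How it is judged:
By the outcome, as a careful person would: the job done as asked, in the order asked, and still so for the second after the job is handed in, with the robot touching nothing.
Of rack0, rack1, rack2, rack3 only 2 to 4 are there at a start; the rules pass over those that are not, and their reading is None.
At some moment in a run one of rack0, rack1, rack2, rack3, lid may be knocked a few centimetres aside while the robot is not near it.
It also fails if it takes over 210 s, if anything falls off the work surface, if the arm or the gripper's body presses on something with over 40 N, if the wrist force passes 120 N, or if a joint passes its speed limit or range.

## Robot

A 6-joint arm with a two-finger parallel gripper is mounted at the origin on the work surface. World frame = base frame: x ahead of the robot, y to its left, z up, the work surface at z = 0. Lengths are in m, angles in rad, forces in N, time in s.
With the tool pointing down it reaches from about 0.325 to 0.85 m from the base axis. Payload 15.5 kg.
Tool frame: the origin (TCP) lies midway between the tips of the shut fingers; the grasp point (between the pads) lies 19 mm behind it; z points along the fingers, x is the direction in which the jaws open and shut, and the axes are right-handed (so a half turn about z gives the same grasp; the last joint's range is limited). The gripper opens to 91 mm and grips with 3 to 60 N. Pads are 32 mm wide; open, the fingers measure 118 mm over their backs; the gripper's body (76 mm by 178 mm) begins 60 mm behind the grasp point.
Start: joints at [-1.393, 0.494, 1.345, -0, 1.302, -0.096], TCP at [0.168, -0.602, 0.214] pointing down, gripper open.
Joint ranges: [-2.91, 2.91], [-0.82, 2.16], [0.22, 2.67], [-1.22, 4.37], [0.12, 2.79], [-3.08, 3.08]. Speed limits (rad/s): [1.89, 1.89, 2.57, 3.01, 3.01, 3.01].

## Interface

Orientations are given as a rotation vector (axis times angle).
In Python, from plant import r gives the robot as it stands. The module is installed in compiled form; this text tells all that it offers.
- The arm moves only by the shell command python3 -m handwheel 'ROWS' [FORCE]. ROWS is JSON, a list of rows, each an object of numbers: "tx", "ty", "tz": the shift along the tool's x, y, z in mm; "ax", "ay", "az": the turn, a rotation vector about the tool's x, y, z in rad; "fingers": the opening, from 0 (shut) to 1 (fully open). A call has 1 to 8 rows; each row is the pose to reach, as a shift and turn from the pose commanded when the call began, along the tool's axes at that moment; what a row does not reach only later rows make up. A row lasts 1/8 s, in which the tool goes at most 62.5 mm and 10.7 degrees, less where a joint would pass 70% of its speed; a pose out of reach is approached as far as the arm can. A call with a gripper value outside its range is refused whole. The fingers move at their own pace and stop on an object; FORCE is the grip in N (left out, the last holds). Time passes only in rows, so rows that repeat a pose let the fingers close. It gives the time, the measured TCP pose, the force and the opening at its end, in the units of the state.
- r.read_state(): the state, without advancing time (a new reading comes with each control period).
- r.capture(name): name is "side" or "top" or "wrist"; returns a dict with "img" (420x560x3 uint8, blue, green, red), "fx", "fy", "cx", "cy" (pixels), "rvec" (rotation vector, rad) and "tvec" (3), from world to camera coordinates, as OpenCV has them; the wrist camera has in their place "mount" (4x4, takes a point from camera to tool coordinates, whose origin is the TCP and whose axes are the tool frame's). Camera axes: x right, y down, z forward; pixel columns grow to the right and rows downward; lengths in m; the calibration is good to about 2 mm. A picture is of the moment at which its call begins: read the wrist's pose just before it. There is no depth.
- r.hand_in(): hands the job in, once; it reports no verdict.
The state is a dict: "t": time; "joint_positions": joint angles; "joint_vel": joint speeds; "joint_efforts": joint torques, N m; "eef_pos": TCP position; "ee_rot": TCP orientation; "ft_force": force on the tool from outside, world axes, zero at the start; "ft_torque": the same for the moment, N m; "width": finger opening in m.
Only numpy, scipy, OpenCV 4.12 (cv2) and the standard library are available. Lean on these libraries where they do the work, as an engineer would, in place of code of your own. Each camera call takes 0.05 s, during which the arm holds its last target.

## Working session

There is one attempt and no reset: what is moved stays moved. The work goes in short steps, Python scripts to look and compute and a shell command to move; the robot and the scene stay as the last step left them, time stands still between calls to the robot, and variables do not carry over. Pictures are saved under pics/ and viewed, and the job is handed in when it is done.

```bash
mkdir -p pics; ls; python3 - <<'E'
from plant import r
import cv2
s=r.read_state();print({k:(v if not hasattr(v,'round') else v) for k,v in s.items()})
for n in("side","top","wrist"):
    c=r.capture(n);cv2.imwrite(f"pics/{n}0.png",c["img"]);print(n,{k:v for k,v in c.items() if k!="img"})
E
```

```text
pics
{'t': 0.0, 'joint_positions': array([-1.39350924e+00,  4.94197774e-01,  1.34616409e+00, -1.99801117e-05,
        1.30251007e+00, -9.54970976e-02]), 'joint_vel': array([-0.00095591,  0.00080615, -0.00027308,  0.00091991,  0.00049946,
        0.00122481]), 'joint_efforts': array([ 3.80347410e-03, -8.78812265e+01, -3.81852329e+01,  7.10719870e-02,
        5.31144580e-02, -7.57172620e-05]), 'eef_pos': array([ 0.16831017, -0.60149088,  0.21331804]), 'ee_rot': array([-2.50218492e+00,  1.89824022e+00,  1.49792260e-03]), 'ft_force': array([-0.21063625, -0.29607574, -0.24505822]), 'ft_torque': array([-0.05083963,  0.04990352,  0.00723283]), 'width': 0.09119875386291035}
side {'fx': 403.69141283043814, 'fy': 403.69141283043814, 'cx': 279.7392272462646, 'cy': 204.80147384834777, 'rvec': array([ 2.26647891, -0.03521773,  0.04359199]), 'tvec': array([-0.53011849,  0.13342739,  1.38798929])}
top {'fx': 474.84128501094, 'fy': 474.84128501094, 'cx': 279.6342145356154, 'cy': 205.78567265009931, 'rvec': array([ 2.1593612 , -2.12823899,  0.1792547 ]), 'tvec': array([0.03371444, 0.57052224, 1.69017611])}
wrist {'fx': 345.5432417086881, 'fy': 345.5432417086881, 'cx': 282.318577636905, 'cy': 205.72669526930804, 'mount': array([[ 9.99999563e-01,  9.01163785e-04, -2.49814087e-04,
         3.87683771e-04],
       [-8.05444425e-04,  9.65730983e-01,  2.59543870e-01,
        -7.38133793e-02],
       [ 4.75144741e-04, -2.59543556e-01,  9.65731286e-01,
        -1.70540609e-01],
       [ 0.00000000e+00,  0.00000000e+00,  0.00000000e+00,
         1.00000000e+00]])}
```

View pics/side0.png

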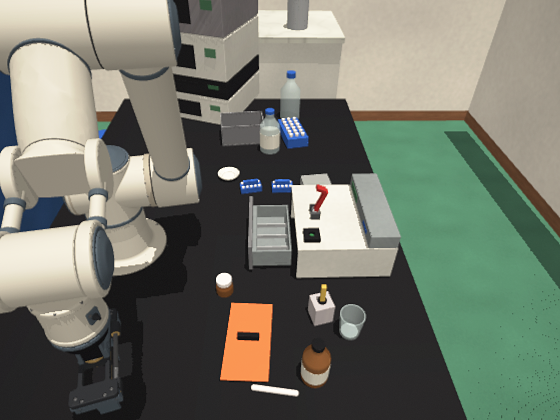

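View pics/top0.png

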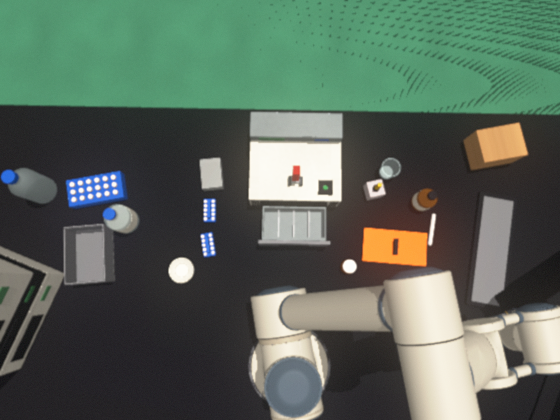

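View pics/wrist0.png

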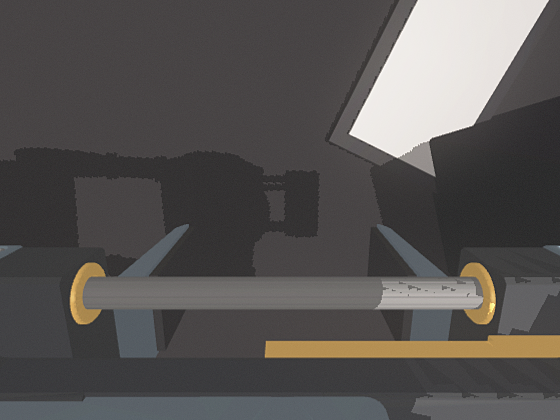

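```bash
cat > h.py <<'E'
import numpy as np, cv2, json
from scipy.spatial.transform import Rotation as R
from plant import r
def cam(n):
    s=r.read_state(); c=r.capture(n)
    K=np.array([[c["fx"],0,c["cx"]],[0,c["fy"],c["cy"]],[0,0,1]])
    if n=="wrist":
        T=np.eye(4);T[:3,:3]=R.from_rotvec(s["ee_rot"]).as_matrix();T[:3,3]=s["eef_pos"]
        W=T@c["mount"]; Rc=W[:3,:3];o=W[:3,3]
    else:
        Rc=cv2.Rodrigues(c["rvec"])[0].T; o=-Rc@c["tvec"]
    return dict(img=c["img"],K=K,R=Rc,o=o)
def ray(c,uv):
    uv=np.atleast_2d(np.asarray(uv,float)); d=np.c_[uv,np.ones(len(uv))]@np.linalg.inv(c["K"]).T@c["R"].T
    return d
def onz(c,uv,z):
    d=ray(c,uv); return c["o"]+d*((z-c["o"][2])/d[:,2])[:,None]
def tri(c1,u1,c2,u2):
    d1=ray(c1,u1)[0];d2=ray(c2,u2)[0];d1/=np.linalg.norm(d1);d2/=np.linalg.norm(d2)
    A=np.c_[d1,-d2];t=np.linalg.lstsq(A,c2["o"]-c1["o"],rcond=None)[0]
    p=c1["o"]+d1*t[0];q=c2["o"]+d2*t[1];return (p+q)/2,np.linalg.norm(p-q)
def proj(c,P):
    P=np.atleast_2d(P);x=(P-c["o"])@c["R"]@c["K"].T;return x[:,:2]/x[:,2:]
def save(c,name,box=None,s=1):
    im=c["img"]
    if box: im=im[box[1]:box[3],box[0]:box[2]]
    cv2.imwrite(f"pics/{name}.png",cv2.resize(im,None,fx=s,fy=s,interpolation=cv2.INTER_CUBIC))
def yaw():
    x=R.from_rotvec(r.read_state()["ee_rot"]).as_matrix();return np.degrees(np.arctan2(x[1,0],x[0,0]))
def go(pos,yawdeg=None,verbose=True):
    """shift in tool mm & rotvec to reach TCP pos, tool down with tool-x at yaw"""
    s=r.read_state();T=R.from_rotvec(s["ee_rot"]);d=T.inv().apply(np.array(pos)-s["eef_pos"])*1000
    if yawdeg is None: yawdeg=yaw()
    cur=yaw(); yy=min([yawdeg-180,yawdeg,yawdeg+180,yawdeg+360,yawdeg-360],key=lambda a:abs(a-cur)) if True else 0
    a=np.radians(yy); X=np.array([np.cos(a),np.sin(a),0]);Z=np.array([0,0,-1.]);Y=np.cross(Z,X)
    G=R.from_matrix(np.c_[X,Y,Z]); w=(T.inv()*G).as_rotvec()
    print("t",d.round(1),"a",w.round(4),"curyaw",round(cur,1),"->",round(yy,1),"j6",s["joint_positions"][5].round(2),"n",max(np.linalg.norm(d)/62.5,np.degrees(np.linalg.norm(w))/10.7).round(2))
def st():
    s=r.read_state();print("t",round(s["t"],2),"p",s["eef_pos"].round(4),"yaw",round(yaw(),2),"rv",s["ee_rot"].round(3),"F",s["ft_force"].round(1),"w",round(s["width"],4),"q",s["joint_positions"].round(2))
E
python3 - <<'E'
from h import *
t=cam("top");s=cam("side")
print(t["o"],s["o"]);st()
save(t,"top1",(180,100,460,290),2.8);save(s,"side1",(200,140,420,310),3.5)
E
```

```text
[0.29803994 0.05653    1.75821049] [ 0.47068633 -0.99962045  1.00227545]
t 0.25 p [ 0.1684 -0.6017  0.2136] yaw -74.37 rv [-2.503e+00  1.898e+00  1.000e-03] F [-0.2 -0.6 -0.4] w 0.091 q [-1.39  0.49  1.35  0.    1.3  -0.1 ]
```

```bash
python3 - <<'E'
from h import *
t=cam("top");s=cam("side")
for n,c in(("t",t),("s",s)):
    h=cv2.cvtColor(c["img"],cv2.COLOR_BGR2HSV)
    m=cv2.inRange(h,(105,120,60),(130,255,255));
    k,l,stt,ce=cv2.connectedComponentsWithStats(m)
    for i in range(1,k):
        if stt[i][4]>10: print(n,stt[i],ce[i].round(1),onz(c,ce[i],0.026).round(3))
E
```

```text
t [  0 169  19  15 216] [  8.5 176.4] [[0.668 1.048 0.026]]
t [  65  170   63   39 1251] [ 97.2 190. ] [[0.622 0.717 0.026]]
t [204 198  12  25 121] [209.1 210.8] [[0.55  0.301 0.026]]
t [102 208  14  12 129] [108.4 213.6] [[0.534 0.67  0.026]]
t [201 232  16  26 120] [207.7 245.5] [[0.423 0.301 0.026]]
s [287  71   8   7  55] [290.6  73.9] [[0.655 1.427 0.026]]
s [  0  72  17  80 936] [  6.  113.5] [[-0.812  0.907  0.026]]
s [265 108  10   7  63] [269.5 110.9] [[0.514 0.934 0.026]]
s [278 118  31  31 442] [293.2 136.6] [[0.621 0.671 0.026]]
s [291 118   5   8  12] [292.9 122. ] [[0.629 0.813 0.026]]
s [ 99 130   8   9  46] [101.5 133.3] [[-0.282  0.707  0.026]]
s [240 178  22  16 227] [250.4 186.1] [[0.424 0.286 0.026]]
s [271 179  22  14 211] [281.3 185.8] [[0.548 0.287 0.026]]
s [  0 188   5  39 108] [  1.1 206. ] [[-0.49   0.178  0.026]]
s [ 20 197  44  34 935] [ 41.1 213.8] [[-0.327  0.132  0.026]]
s [363 221   4  12  19] [364.3 226.9] [[0.833 0.04  0.026]]
```

View pics/top1.png

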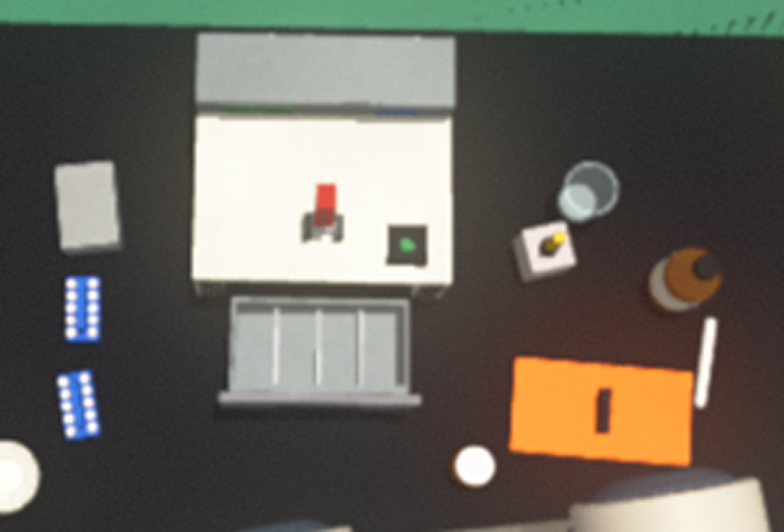

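View pics/side1.png

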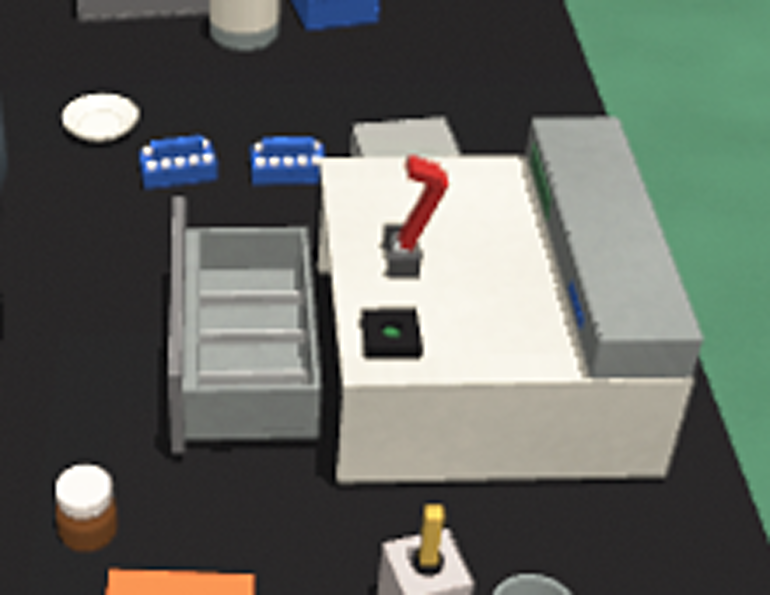

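```bash
python3 - <<'E'
from h import *
go((0.168,-0.60,0.40));go((0.42,-0.25,0.42),90)
t=cam("top")
for n,u in dict(lid=(395,247),holder=(374,190),drawer=(294,224),clamp=(296,180),btn=(325,187)).items(): print(n,onz(t,u,0.05).round(3))
E
```

```text
t [-1.900e+00 -1.000e-01 -1.862e+02] a [0.     0.0003 0.    ] curyaw -74.4 -> -74.4 j6 -0.1 n 2.98
t [-271.1 -337.1 -206.1] a [0.     0.0003 0.2729] curyaw -74.4 -> -90 j6 -0.1 n 7.67
lid [[ 0.425 -0.376  0.05 ]]
holder [[ 0.633 -0.303  0.05 ]]
drawer [[ 0.503 -0.011  0.05 ]]
clamp [[ 0.666 -0.017  0.05 ]]
btn [[ 0.641 -0.123  0.05 ]]
```

```bash
python3 -m handwheel '[{"tz":-60},{"tz":-120},{"tz":-190,"az":-0.18},{"tx":-271,"ty":-337,"tz":-206,"az":-2.869},{"tx":-271,"ty":-337,"tz":-206,"az":-2.869},{"tx":-271,"ty":-337,"tz":-206,"az":-2.869},{"tx":-271,"ty":-337,"tz":-206,"az":-2.869},{"tx":-271,"ty":-337,"tz":-206,"az":-2.869}]' 20; python3 -c "
from h import *
st();go((0.42,-0.25,0.42),90)"
```

```text
t 0.4 p [ 0.1684 -0.6018  0.2138] yaw -74.37 rv [-2.503  1.899  0.   ] F [ 0.2 -0.2  0.8] w 0.0909 q [-1.39  0.49  1.35  0.    1.3  -0.1 ]
t [-271.1 -337.1 -206.1] a [0.     0.0003 0.2728] curyaw -74.4 -> -90 j6 -0.1 n 7.67invalid input at $[0]: expected keys tx, ty, tz, ax, ay, az, fingers
```

```bash
python3 -m handwheel '[{"tx":0,"ty":0,"tz":-60,"ax":0,"ay":0,"az":0,"fingers":1},{"tx":0,"ty":0,"tz":-120,"ax":0,"ay":0,"az":-0.1,"fingers":1},{"tx":-30,"ty":-30,"tz":-170,"ax":0,"ay":0,"az":-0.25,"fingers":1},{"tx":-271,"ty":-337,"tz":-206,"ax":0,"ay":0,"az":-2.869,"fingers":1},{"tx":-271,"ty":-337,"tz":-206,"ax":0,"ay":0,"az":-2.869,"fingers":1},{"tx":-271,"ty":-337,"tz":-206,"ax":0,"ay":0,"az":-2.869,"fingers":1},{"tx":-271,"ty":-337,"tz":-206,"ax":0,"ay":0,"az":-2.869,"fingers":1},{"tx":-271,"ty":-337,"tz":-206,"ax":0,"ay":0,"az":-2.869,"fingers":1}]' 20; python3 -c "
from h import *
st();go((0.42,-0.25,0.42),90)"
```

```text
t: 1.4
eef_pos: [0.3727, -0.3139, 0.4123]
ee_rot: [3.137, -0.164, 0.001]
ft_force: [0.6, -0.7, 0.1]
width: 0.0912
t 1.4 p [ 0.3727 -0.3139  0.4123] yaw -5.99 rv [ 3.137e+00 -1.640e-01  1.000e-03] F [ 0.6 -0.7  0.1] w 0.0912 q [-0.82  0.15  1.33  0.    1.66 -0.72]
t [ 40.4 -68.5  -7.7] a [-1.0000e-04 -5.0000e-04  1.4662e+00] curyaw -6.0 -> -90 j6 -0.72 n 7.85
```

```bash
sed -i 's/\[yawdeg-180,yawdeg,yawdeg+180,yawdeg+360,yawdeg-360\]/[yawdeg,yawdeg+360,yawdeg-360]/' h.py; python3 -c "
from h import *
go((0.42,-0.15,0.42),90)"
```

```text
t [  29.9 -167.9   -7.7] a [ 6.0000e-04 -1.0000e-04 -1.6754e+00] curyaw -6.0 -> 90 j6 -0.72 n 8.97
```

```bash
python3 -m handwheel '[{"tx":30,"ty":-168,"tz":-8,"ax":0,"ay":0,"az":-1.675,"fingers":1},{"tx":30,"ty":-168,"tz":-8,"ax":0,"ay":0,"az":-1.675,"fingers":1},{"tx":30,"ty":-168,"tz":-8,"ax":0,"ay":0,"az":-1.675,"fingers":1},{"tx":30,"ty":-168,"tz":-8,"ax":0,"ay":0,"az":-1.675,"fingers":1},{"tx":30,"ty":-168,"tz":-8,"ax":0,"ay":0,"az":-1.675,"fingers":1},{"tx":30,"ty":-168,"tz":-8,"ax":0,"ay":0,"az":-1.675,"fingers":1},{"tx":30,"ty":-168,"tz":-8,"ax":0,"ay":0,"az":-1.675,"fingers":1},{"tx":30,"ty":-168,"tz":-8,"ax":0,"ay":0,"az":-1.675,"fingers":1}]'
python3 -m handwheel '[{"tx":0,"ty":0,"tz":0,"ax":0,"ay":0,"az":-0.177,"fingers":1},{"tx":0,"ty":0,"tz":0,"ax":0,"ay":0,"az":-0.177,"fingers":1}]'
python3 - <<'E'
from h import *
import pickle
st()
d={n:cam(n) for n in("wrist","top","side")}
pickle.dump(d,open("v1.pkl","wb"))
for n in d: save(d[n],n+"2")
save(d["wrist"],"wrist2",None,1.4)
E
```

```text
t: 2.4
eef_pos: [0.4202, -0.152, 0.42]
ee_rot: [2.407, 2.019, 0.0]
ft_force: [0.2, 0.5, -0.8]
width: 0.0916
t: 2.65
eef_pos: [0.4202, -0.152, 0.42]
ee_rot: [2.227, 2.216, 0.0]
ft_force: [0.4, 1.5, 0.6]
width: 0.0912
t 2.65 p [ 0.4202 -0.152   0.42  ] yaw 89.7 rv [2.227 2.216 0.   ] F [0.4 1.5 0.6] w 0.0912 q [-0.48  0.08  1.39 -0.    1.67 -2.05]
```

View pics/wrist2.png

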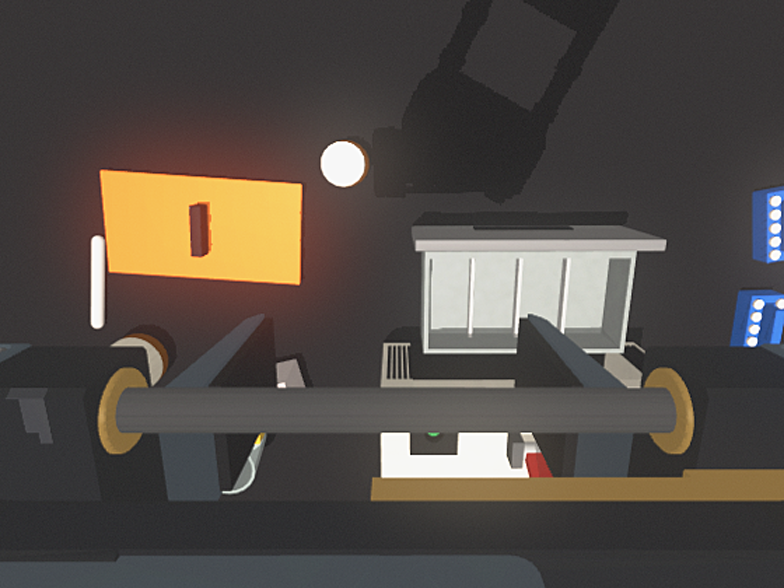

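View pics/top2.png

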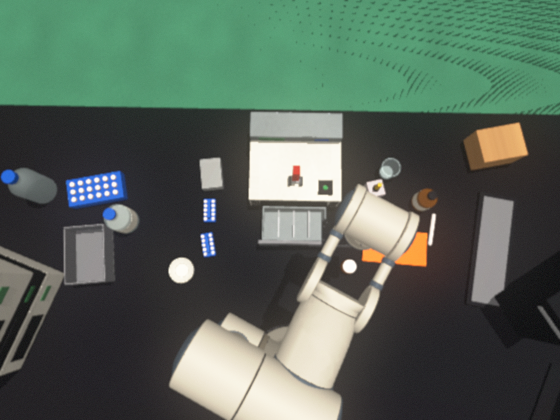

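View pics/side2.png

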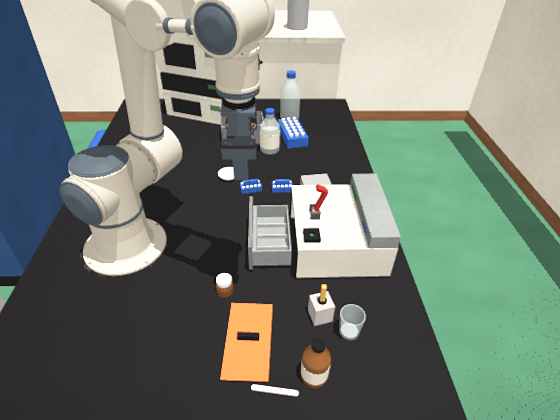

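```bash
python3 -m handwheel '[{"tx":272,"ty":100,"tz":0,"ax":0,"ay":0,"az":-0.005,"fingers":1},{"tx":272,"ty":100,"tz":0,"ax":0,"ay":0,"az":-0.005,"fingers":1},{"tx":272,"ty":100,"tz":0,"ax":0,"ay":0,"az":-0.005,"fingers":1},{"tx":272,"ty":100,"tz":0,"ax":0,"ay":0,"az":-0.005,"fingers":1},{"tx":272,"ty":100,"tz":0,"ax":0,"ay":0,"az":-0.005,"fingers":1},{"tx":272,"ty":100,"tz":0,"ax":0,"ay":0,"az":-0.005,"fingers":1},{"tx":272,"ty":100,"tz":0,"ax":0,"ay":0,"az":-0.005,"fingers":1}]'
python3 - <<'E'
from h import *
import pickle
st()
d={n:cam(n) for n in("wrist","top","side")}
pickle.dump(d,open("v2.pkl","wb"))
save(d["wrist"],"wrist3",None,1.4)
E
```

```text
t: 3.68
eef_pos: [0.5213, 0.1192, 0.4199]
ee_rot: [2.222, 2.221, -0.001]
ft_force: [-0.3, -0.6, -0.3]
width: 0.0913
t 3.67 p [0.5213 0.1192 0.4199] yaw 89.96 rv [ 2.222e+00  2.221e+00 -1.000e-03] F [-0.3 -0.6 -0.3] w 0.0913 q [ 0.11  0.23  1.21 -0.    1.71 -1.46]
```

View pics/wrist3.png

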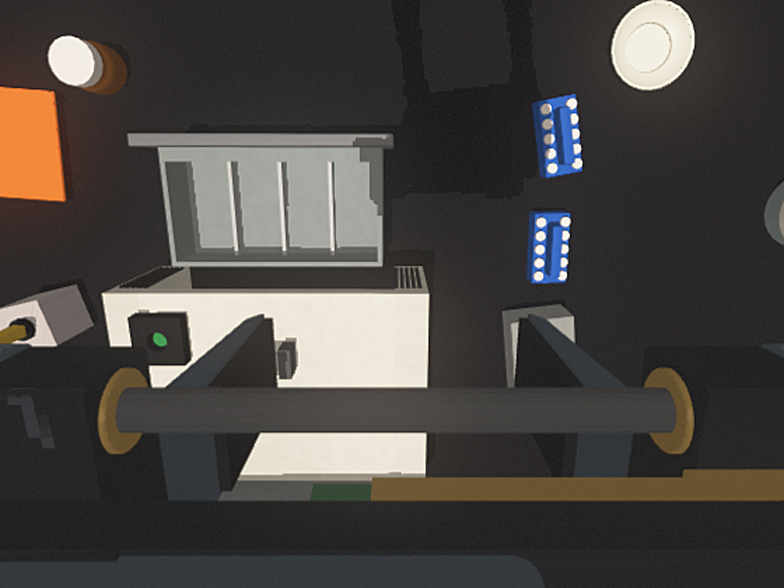

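```bash
python3 - <<'E'
from h import *
import pickle
d=pickle.load(open("v2.pkl","rb"));w=d["wrist"]
save(w,"dr",(70,80,320,270),3.1)
save(w,"rk",(360,50,440,220),3.5)
h=cv2.cvtColor(w["img"],cv2.COLOR_BGR2HSV)
bl=cv2.inRange(h,(105,120,60),(130,255,255))
k,l,s,ce=cv2.connectedComponentsWithStats(cv2.morphologyEx(bl,cv2.MORPH_CLOSE,np.ones((9,9))))
for i in range(1,k):
    if s[i][4]<800: continue
    x,y,ww,hh,_=s[i];
    m=np.zeros_like(bl);m[y:y+hh,x:x+ww]=cv2.inRange(h[y:y+hh,x:x+ww],(0,0,150),(180,70,255))
    kk,ll,ss,cc=cv2.connectedComponentsWithStats(m)
    P=[cc[j] for j in range(1,kk) if ss[j][4]>15]
    print(s[i],len(P),[ss[j][4] for j in range(1,kk)])
    Q=onz(w,P,0.03);print(Q.round(4)[:,:2].tolist());c=Q.mean(0);print("c",c.round(4))
    U=np.linalg.svd(Q-c)[2][0];print("ang",np.degrees(np.arctan2(U[1],U[0])))
E
```

```text
[ 380   67   36   60 1747] 10 [np.int32(47), np.int32(42), np.int32(37), np.int32(39), np.int32(36), np.int32(41), np.int32(33), np.int32(44), np.int32(43), np.int32(46)]
[[0.3909, 0.3107], [0.3965, 0.2836], [0.4068, 0.3148], [0.4124, 0.2863], [0.4228, 0.3179], [0.4282, 0.2895], [0.4383, 0.3209], [0.4438, 0.2925], [0.4546, 0.3231], [0.4596, 0.2949]]
c [0.4254 0.3034 0.03  ]
ang 10.53405874307195
[ 376  150   32   53 1477] 10 [np.int32(42), np.int32(43), np.int32(42), np.int32(32), np.int32(40), np.int32(31), np.int32(42), np.int32(31), np.int32(34), np.int32(39)]
[[0.5206, 0.2873], [0.5198, 0.3152], [0.5364, 0.2878], [0.5359, 0.3174], [0.5523, 0.2882], [0.5516, 0.3174], [0.5686, 0.2888], [0.5678, 0.318], [0.5837, 0.3183], [0.5845, 0.2892]]
c [0.5521 0.3028 0.03  ]
ang 2.5489274755243336
```

View pics/dr.png

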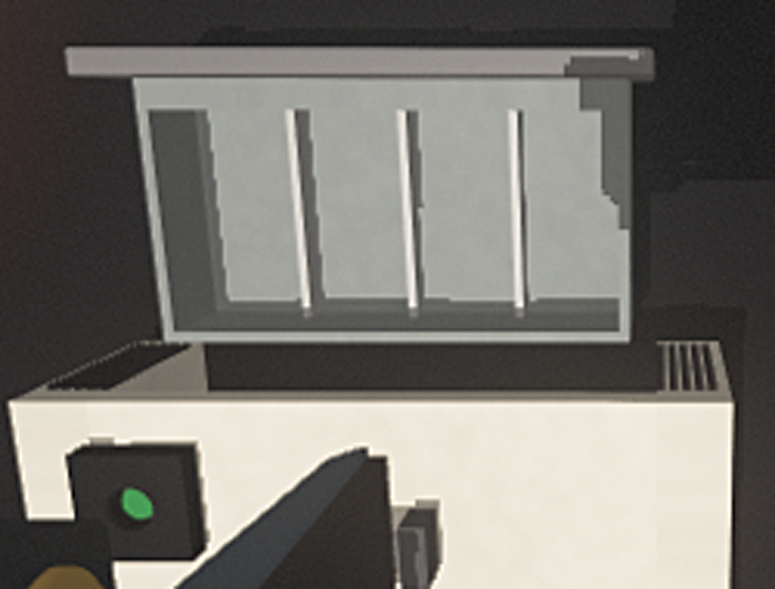

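View pics/rk.png

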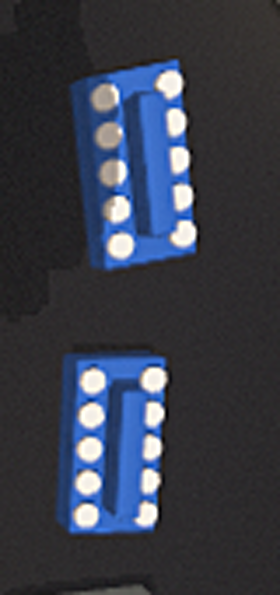

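```bash
python3 - <<'E'
from h import *
import pickle
d=pickle.load(open("v2.pkl","rb"));w=d["wrist"];d1=pickle.load(open("v1.pkl","rb"));w1=d1["wrist"]
f=lambda L:np.array(L)/3.1+[70,80]
for n,L,z in [("panel",[(66,47),(654,47)],.116),("rimback_outer",[(168,343),(630,342)],.082),("div",[(307,306),(414,306),(519,306)],.045),("divfront",[(290,110),(403,110),(515,110)],.045),("roof",[(10,402),(733,402)],.135),("rimR",[(630,80),(630,342)],.082),("rimL",[(135,80),(168,342)],.082)]:
    Q=onz(w,f(L),z); print(n,Q.round(4)[:,:2].tolist(),"ang",np.degrees(np.arctan2(*(Q[-1]-Q[0])[:2])).round(2))
save(w1,"dr1",(285,145,485,265),4)
save(w1,"lid1",(60,110,225,215),4.5)
E
```

```text
panel [[0.4267, -0.1308], [0.4267, 0.1175]] ang -0.01
rimback_outer [[0.5623, -0.1189], [0.5618, 0.1056]] ang -0.13
div [[0.551, -0.0621], [0.551, -0.0068], [0.551, 0.0474]] ang -0.0
divfront [[0.4531, -0.0621], [0.453, -0.0064], [0.453, 0.0488]] ang -0.01
roof [[0.5771, -0.167], [0.5771, 0.1523]] ang -0.0
rimR [[0.4395, 0.1064], [0.5618, 0.1056]] ang 90.39
rimL [[0.4395, -0.1193], [0.5618, -0.1188]] ang 89.77
```

View pics/dr1.png

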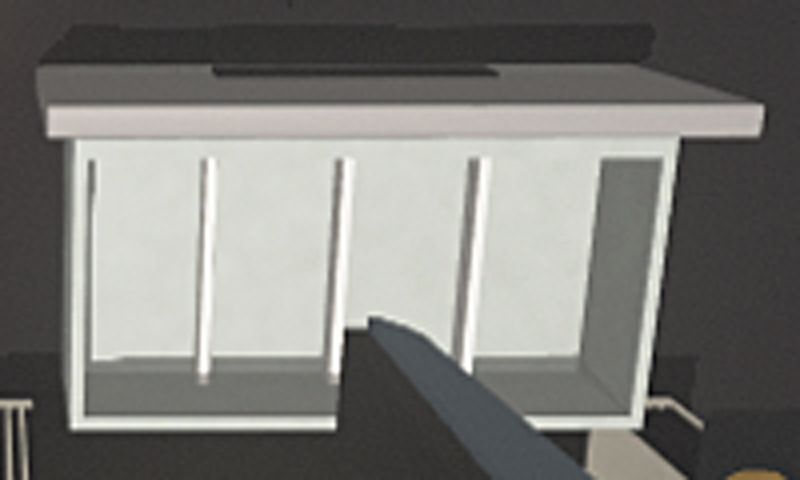

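View pics/lid1.png

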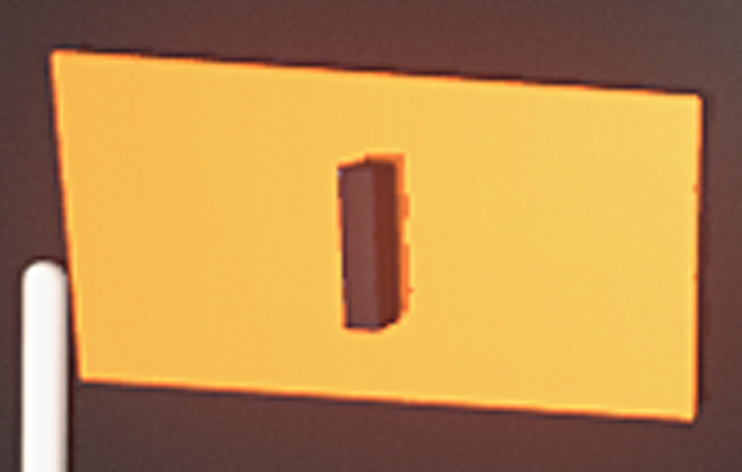

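```bash
python3 - <<'E'
from h import *
import pickle
d=pickle.load(open("v2.pkl","rb"));w=d["wrist"];d1=pickle.load(open("v1.pkl","rb"));w1=d1["wrist"]
f=lambda p:np.array(p)/3.1+[70,80]
g=lambda p:np.array(p)/4+[285,145]
l=lambda L:np.array(L)/4.5+[60,110]
for n,a,b in [("pL",(66,47),(47,103)),("pR",(654,47),(764,103)),("rimBL",(163,343),(70,430)),("rimBR",(630,342),(642,430)),("div1",(307,306),(204,378)),("div2",(414,306),(333,378))]:
    p,e=tri(w,f(a),w1,g(b));print(n,p.round(4),round(e,4))
C=onz(w1,l([(52,50),(702,97),(694,421),(80,380)]),.015);print(C.round(4),C.mean(0).round(4))
print("lid ang",[np.degrees(np.arctan2(*(C[i]-C[j])[:2])) for i,j in((1,0),(2,3))])
F=onz(w1,l([(340,165),(378,160),(383,322),(345,328)]),.037);print(F.round(4),F.mean(0))
# racks: cap means in top view vs wrist ray
T=d["top"]
h=cv2.cvtColor(T["img"],cv2.COLOR_BGR2HSV)
bl=cv2.morphologyEx(cv2.inRange(h,(105,120,60),(130,255,255)),cv2.MORPH_CLOSE,np.ones((5,5)))
S=d["side"];hs=cv2.cvtColor(S["img"],cv2.COLOR_BGR2HSV)
save(S,"rs",(225,165,305,205),9)
save(T,"rt",(180,190,230,265),7)
E
```

```text
pL [ 0.4263 -0.1319  0.1136] 0.0006
pR [0.4268 0.1174 0.1143] 0.0004
rimBL [ 0.5617 -0.1207  0.0829] 0.0007
rimBR [0.562  0.1055 0.0829] 0.0008
div1 [ 0.552  -0.0621  0.0468] 0.0028
div2 [ 0.5526 -0.0075  0.0449] 0.0034
[[ 0.3597 -0.4925  0.015 ]
 [ 0.3772 -0.2597  0.015 ]
 [ 0.4986 -0.2694  0.015 ]
 [ 0.4814 -0.5018  0.015 ]] [ 0.4292 -0.3808  0.015 ]
lid ang [np.float64(4.317158120936106), np.float64(4.2249733985723035)]
[[ 0.399  -0.3844  0.037 ]
 [ 0.3973 -0.3709  0.037 ]
 [ 0.4553 -0.3754  0.037 ]
 [ 0.4574 -0.3894  0.037 ]] [ 0.42725579 -0.38001256  0.037     ]
```

View pics/rs.png

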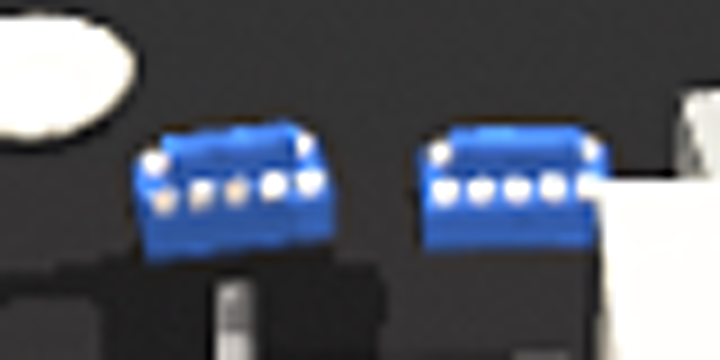

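```bash
python3 - <<'E'
from h import *
import pickle
d=pickle.load(open("v2.pkl","rb"));w=d["wrist"];S=d["side"]
f=lambda p:np.array(p)/3.5+[360,50]
g=lambda p:np.array(p)/9+[225,165]
for a,b in [((105,97),(163,200)),((119,246),(311,182)),((93,379),(445,190)),((86,515),(590,185))]:
    p,e=tri(w,f(a),S,g(b));print(p.round(4),round(e,4))
# fin top line centres (z .048)
for a,z in [((149,95),.048),((158,236),.048),((130,380),.048),((122,517),.048)]: print(onz(w,f(a),z).round(4))
go((0.552,0.3025,0.15),92.5)
E
```

```text
[0.3959 0.2866 0.0203] 0.001
[0.4608 0.298  0.021 ] 0.0004
[0.521  0.2907 0.0215] 0.0006
[0.5861 0.292  0.0228] 0.0013
[[0.3982 0.297  0.048 ]]
[[0.4558 0.3061 0.048 ]]
[[0.5184 0.2994 0.048 ]]
[[0.5816 0.3012 0.048 ]]
t [184.   30.4 270.2] a [ 0.0003  0.0001 -0.045 ] curyaw 89.9 -> 92.5 j6 -1.46 n 5.25
```

```bash
python3 -m handwheel '[{"tx":184,"ty":30,"tz":250,"ax":0,"ay":0,"az":-0.045,"fingers":0.5},{"tx":184,"ty":30,"tz":250,"ax":0,"ay":0,"az":-0.045,"fingers":0.5},{"tx":184,"ty":30,"tz":250,"ax":0,"ay":0,"az":-0.045,"fingers":0.5},{"tx":184,"ty":30,"tz":250,"ax":0,"ay":0,"az":-0.045,"fingers":0.5},{"tx":184,"ty":30,"tz":250,"ax":0,"ay":0,"az":-0.045,"fingers":0.5},{"tx":184,"ty":30,"tz":250,"ax":0,"ay":0,"az":-0.045,"fingers":0.5},{"tx":184,"ty":30,"tz":250,"ax":0,"ay":0,"az":-0.045,"fingers":0.5}]'
python3 - <<'E'
from h import *
st();w=cam("wrist");save(w,"wrist4",None,1.4)
import pickle;pickle.dump(w,open("w4.pkl","wb"))
print(proj(w,[[.552,.3025,.048],[.4254,.3025,.048],[.395,.297,.026]]))
E
```

```text
t: 4.7
eef_pos: [0.5518, 0.3028, 0.1708]
ee_rot: [2.171, 2.27, 0.001]
ft_force: [-0.4, 0.7, 1.2]
width: 0.0458
t 4.7 p [0.5518 0.3028 0.1708] yaw 92.57 rv [2.171e+00 2.270e+00 1.000e-03] F [-0.4  0.7  1.2] w 0.0458 q [ 0.41  0.54  1.39 -0.    1.21 -1.21]
[[281.99951259 198.60397132]
 [289.37554939  40.97948759]
 [284.00067393   5.48290668]]
```

View pics/wrist4.png

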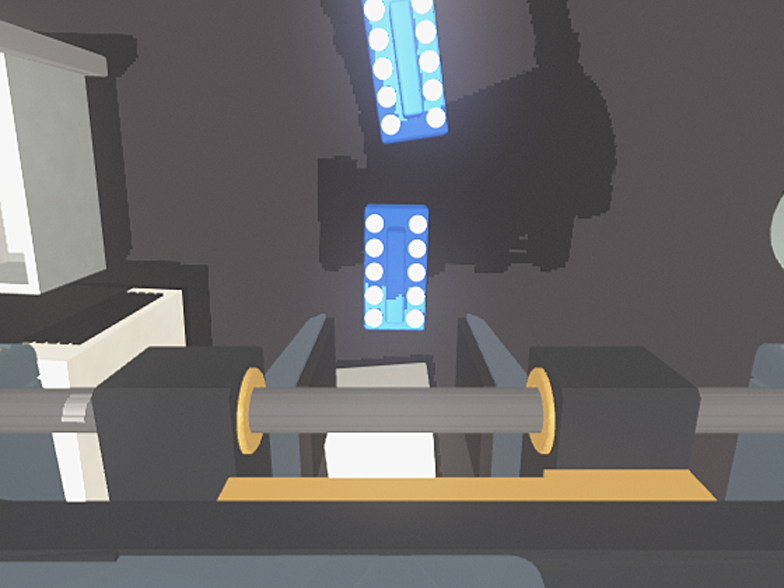

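```bash
python3 - <<'E'
from h import *
import pickle
d=pickle.load(open("v2.pkl","rb"));w=d["wrist"];w4=pickle.load(open("w4.pkl","rb"))
f=lambda p:np.array(p)/3.5+[360,50]
for a,b in [((93,379),(374,223)),((86,515),(373.5,318)),((152,379),(418,224)),((182,235),(436,118)),((119,246),(391,125)),((109,136),(379,39))]:
    p,e=tri(w,f(a),w4,np.array(b)/1.4);print(p.round(4),round(e,4), onz(w4,np.array(b)/1.4,.03).round(4))
for b in [(398,228),(395,323)]: print(onz(w4,np.array(b)/1.4,.048).round(4))
for b in [(402,2),(411,115)]: print(onz(w4,np.array(b)/1.4,.048).round(4))
go((0.5515,0.3025,0.032),92.5)
E
```

```text
[0.5202 0.2877 0.0316] 0.0004 [[0.5206 0.2877 0.03  ]]
[0.5847 0.2896 0.0312] 0.0001 [[0.585  0.2895 0.03  ]]
[0.5203 0.3161 0.0284] 0.0002 [[0.52  0.316 0.03 ]]
[0.4554 0.3231 0.0303] 0.0006 [[0.4551 0.3232 0.03  ]]
[0.4604 0.296  0.0277] 0.0003 [[0.4604 0.296  0.03  ]]
[0.4133 0.2868 0.0304] 0.0005 [[0.413  0.2869 0.03  ]]
[[0.5206 0.303  0.048 ]]
[[0.5816 0.304  0.048 ]]
[[0.398  0.2994 0.048 ]]
[[0.4555 0.3074 0.048 ]]
t [ -0.3  -0.9 139.5] a [ 0.0019 -0.0005  0.0008] curyaw 92.5 -> 92.5 j6 -1.21 n 2.23
```

```bash
python3 -m handwheel '[{"tx":0,"ty":-1,"tz":60,"ax":0,"ay":0,"az":0,"fingers":0.4},{"tx":0,"ty":-1,"tz":115,"ax":0,"ay":0,"az":0,"fingers":0.4},{"tx":0,"ty":-1,"tz":138,"ax":0,"ay":0,"az":0,"fingers":0.4},{"tx":0,"ty":-1,"tz":138,"ax":0,"ay":0,"az":0,"fingers":0.4},{"tx":0,"ty":-1,"tz":138,"ax":0,"ay":0,"az":0,"fingers":0},{"tx":0,"ty":-1,"tz":138,"ax":0,"ay":0,"az":0,"fingers":0},{"tx":0,"ty":-1,"tz":138,"ax":0,"ay":0,"az":0,"fingers":0},{"tx":0,"ty":-1,"tz":138,"ax":0,"ay":0,"az":0,"fingers":0}]' 25; python3 -c "
from h import *
st()"
```

```text
t: 5.75
eef_pos: [0.551, 0.3037, 0.0333]
ee_rot: [2.169, 2.271, 0.003]
ft_force: [-1.0, -1.9, 11.2]
width: 0.0118
t 5.75 p [0.551  0.3037 0.0333] yaw 92.62 rv [2.169 2.271 0.003] F [-1.  -1.9 11.2] w 0.0118 q [ 0.41  0.71  1.5  -0.    0.93 -1.21]
```

```bash
python3 -m handwheel '[{"tx":0,"ty":0,"tz":-30,"ax":0,"ay":0,"az":0,"fingers":0},{"tx":0,"ty":0,"tz":-85,"ax":0,"ay":0,"az":0,"fingers":0},{"tx":0,"ty":0,"tz":-140,"ax":0,"ay":0,"az":0,"fingers":0},{"tx":0,"ty":0,"tz":-140,"ax":0,"ay":0,"az":0,"fingers":0}]' 25; python3 -c "
from h import *
st();go((0.505,-0.034,0.173),90)
save(cam('wrist'),'wrist5',None,1.4)"
```

```text
t: 6.25
eef_pos: [0.5525, 0.3045, 0.1767]
ee_rot: [2.168, 2.27, 0.012]
ft_force: [0.2, -0.6, -3.4]
width: 0.0116
t 6.25 p [0.5525 0.3045 0.1767] yaw 92.63 rv [2.168 2.27  0.012] F [ 0.2 -0.6 -3.4] w 0.0116 q [ 0.41  0.53  1.38 -0.    1.22 -1.21]
t [-336.   -63.     2.3] a [ 0.0074 -0.003   0.0458] curyaw 92.6 -> 90 j6 -1.21 n 5.47
```

View pics/wrist5.png

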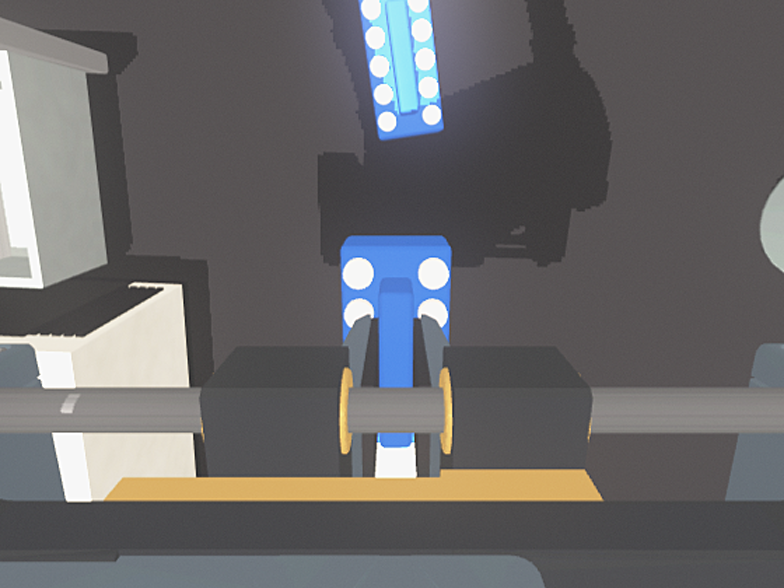

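```bash
python3 -m handwheel '[{"tx":-336,"ty":-62,"tz":0,"ax":0,"ay":0,"az":0.046,"fingers":0},{"tx":-336,"ty":-62,"tz":0,"ax":0,"ay":0,"az":0.046,"fingers":0},{"tx":-336,"ty":-62,"tz":0,"ax":0,"ay":0,"az":0.046,"fingers":0},{"tx":-336,"ty":-62,"tz":0,"ax":0,"ay":0,"az":0.046,"fingers":0},{"tx":-336,"ty":-62,"tz":0,"ax":0,"ay":0,"az":0.046,"fingers":0},{"tx":-336,"ty":-62,"tz":0,"ax":0,"ay":0,"az":0.046,"fingers":0},{"tx":-336,"ty":-62,"tz":0,"ax":0,"ay":0,"az":0.046,"fingers":0}]' 25; python3 -c "
from h import *
st();go((0.505,-0.034,0.064),90)
save(cam('wrist'),'wrist6',None,1.4)"
```

```text
t: 7.18
eef_pos: [0.5025, -0.0367, 0.1706]
ee_rot: [-2.224, -2.216, 0.003]
ft_force: [-0.1, 0.8, -2.4]
width: 0.0119
t 7.17 p [ 0.5025 -0.0367  0.1706] yaw 89.82 rv [-2.224 -2.216  0.003] F [-0.1  0.8 -2.4] w 0.0119 q [-0.19  0.38  1.69 -0.    1.07 -1.76]
t [  2.6   2.8 106.6] a [-0.0026 -0.0003 -0.0032] curyaw 89.8 -> 90 j6 -1.76 n 1.71
```

View pics/wrist6.png

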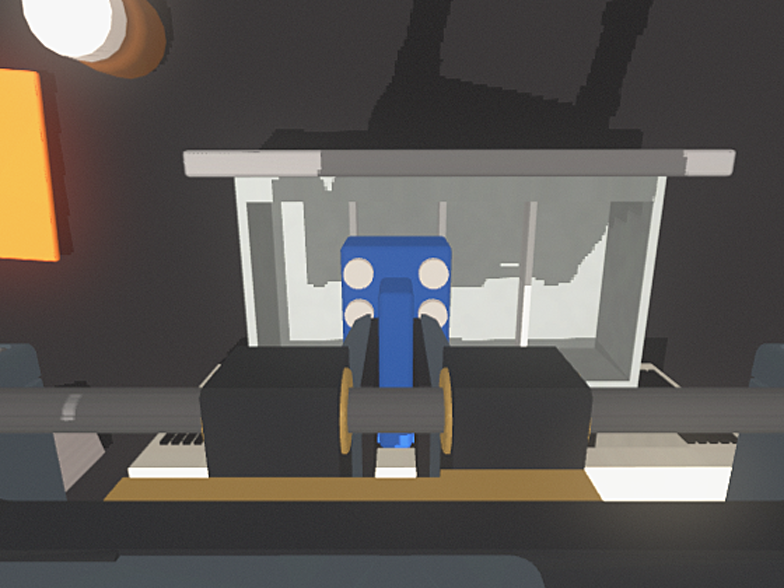

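```bash
python3 -c "
from h import *
st();go((0.505,-0.034,0.064),90)"
python3 -m handwheel '[{"tx":2,"ty":2,"tz":0,"ax":0,"ay":0,"az":0,"fingers":0},{"tx":2,"ty":2,"tz":50,"ax":0,"ay":0,"az":0,"fingers":0},{"tx":2,"ty":2,"tz":80,"ax":0,"ay":0,"az":0,"fingers":0},{"tx":2,"ty":2,"tz":95,"ax":0,"ay":0,"az":0,"fingers":0},{"tx":2,"ty":2,"tz":95,"ax":0,"ay":0,"az":0,"fingers":0}]' 25; python3 -c "
from h import *
st();go((0.505,-0.034,0.064),90)"
```

```text
t 7.22 p [ 0.5027 -0.0355  0.1708] yaw 89.87 rv [-2.222e+00 -2.218e+00  2.000e-03] F [-0.4 -0.1 -3. ] w 0.0117 q [-0.19  0.38  1.69  0.    1.07 -1.76]
t [  1.4   2.5 106.8] a [-0.0023 -0.0006 -0.0022] curyaw 89.9 -> 90 j6 -1.76 n 1.71
t: 7.85
eef_pos: [0.5055, -0.0323, 0.0765]
ee_rot: [-2.22, -2.221, 0.001]
ft_force: [0.2, 0.4, -2.1]
width: 0.0118
t 7.85 p [ 0.5055 -0.0323  0.0765] yaw 90.04 rv [-2.220e+00 -2.221e+00  1.000e-03] F [ 0.2  0.4 -2.1] w 0.0118 q [-0.18  0.52  1.78  0.    0.84 -1.75]
t [-1.8 -0.5 12.5] a [-0.0014 -0.0003  0.0007] curyaw 90.0 -> 90 j6 -1.75 n 0.2
```

Force is clean. Lower the rest and release.

```bash
python3 -m handwheel '[{"tx":-1.5,"ty":0,"tz":7,"ax":0,"ay":0,"az":0,"fingers":0},{"tx":-1.5,"ty":0,"tz":12,"ax":0,"ay":0,"az":0,"fingers":0},{"tx":-1.5,"ty":0,"tz":13,"ax":0,"ay":0,"az":0,"fingers":0},{"tx":-1.5,"ty":0,"tz":13,"ax":0,"ay":0,"az":0,"fingers":0}]' 25
python3 -m handwheel '[{"tx":0,"ty":0,"tz":0,"ax":0,"ay":0,"az":0,"fingers":0.35},{"tx":0,"ty":0,"tz":0,"ax":0,"ay":0,"az":0,"fingers":0.35},{"tx":0,"ty":0,"tz":-60,"ax":0,"ay":0,"az":0,"fingers":0.35},{"tx":0,"ty":0,"tz":-115,"ax":0,"ay":0,"az":0,"fingers":0.35},{"tx":0,"ty":0,"tz":-115,"ax":0,"ay":0,"az":0,"fingers":0.35}]' 
python3 -c "
from h import *
st();go((0.427,0.3033,0.16),98.5)
save(cam('wrist'),'wrist7',None,1.4)"
```

```text
t: 8.35
eef_pos: [0.5058, -0.0345, 0.0641]
ee_rot: [2.222, 2.221, 0.0]
ft_force: [-0.8, 0.2, -2.1]
width: 0.0122
t: 8.98
eef_pos: [0.5079, -0.0348, 0.1829]
ee_rot: [2.217, 2.217, 0.006]
ft_force: [0.6, 0.5, -0.7]
width: 0.0323
t 8.97 p [ 0.5079 -0.0348  0.1829] yaw 89.99 rv [2.217 2.217 0.006] F [ 0.6  0.5 -0.7] w 0.0323 q [-0.19  0.37  1.67  0.    1.1  -1.76]
t [338.1 -81.2  21.9] a [ 0.0071  0.0019 -0.1486] curyaw 90.0 -> 98.5 j6 -1.76 n 5.57
```

View pics/wrist7.png

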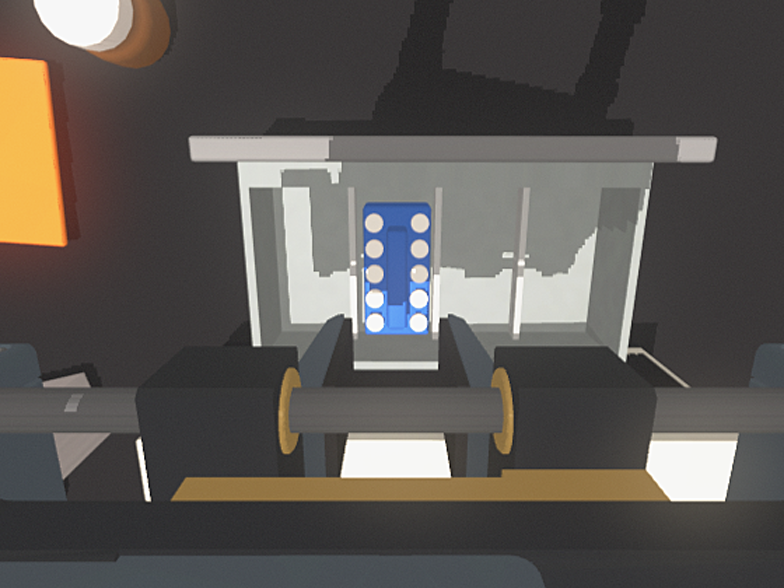

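```bash
python3 -m handwheel '[{"tx":338,"ty":-81,"tz":10,"ax":0,"ay":0,"az":-0.175,"fingers":0.45},{"tx":338,"ty":-81,"tz":10,"ax":0,"ay":0,"az":-0.175,"fingers":0.45},{"tx":338,"ty":-81,"tz":10,"ax":0,"ay":0,"az":-0.175,"fingers":0.45},{"tx":338,"ty":-81,"tz":10,"ax":0,"ay":0,"az":-0.175,"fingers":0.45},{"tx":338,"ty":-81,"tz":10,"ax":0,"ay":0,"az":-0.175,"fingers":0.45},{"tx":338,"ty":-81,"tz":10,"ax":0,"ay":0,"az":-0.175,"fingers":0.45},{"tx":338,"ty":-81,"tz":10,"ax":0,"ay":0,"az":-0.175,"fingers":0.45}]' 
python3 - <<'E'
from h import *
st();w=cam("wrist");save(w,'wrist8',None,1.4)
h=cv2.cvtColor(w["img"],cv2.COLOR_BGR2HSV)
m=cv2.inRange(h,(0,0,170),(180,60,255))
k,l,s,c=cv2.connectedComponentsWithStats(m)
P=[c[i] for i in range(1,k) if 60<s[i][4]<350 and s[i][2]<22 and s[i][3]<22]
Q=onz(w,P,.03);print(len(P),Q.round(4)[:,:2].tolist(),Q.mean(0))
u=np.linalg.svd(Q-Q.mean(0))[2][0];print(np.degrees(np.arctan(u[1]/u[0])))
go((0.427,0.3033,0.033),100.5)
E
```

```text
t: 9.9
eef_pos: [0.4235, 0.3053, 0.1677]
ee_rot: [-2.015, -2.409, 0.002]
ft_force: [0.9, -0.2, 0.0]
width: 0.0406
t 9.9 p [0.4235 0.3053 0.1677] yaw 100.19 rv [-2.015e+00 -2.409e+00  2.000e-03] F [ 0.9 -0.2  0. ] w 0.0406 q [ 0.51  0.41  1.65  0.    1.08 -1.24]
10 [[0.3912, 0.3104], [0.3967, 0.2832], [0.4122, 0.2861], [0.407, 0.3134], [0.4278, 0.289], [0.4226, 0.3164], [0.4436, 0.2921], [0.4385, 0.3194], [0.4593, 0.295], [0.4541, 0.3224]] [0.42529939 0.30273156 0.03      ]
10.66096760204377
t [ -1.1   3.2 134.9] a [-0.0018  0.0007 -0.0064] curyaw 100.1 -> 100.5 j6 -1.24 n 2.16
```

View pics/wrist8.png

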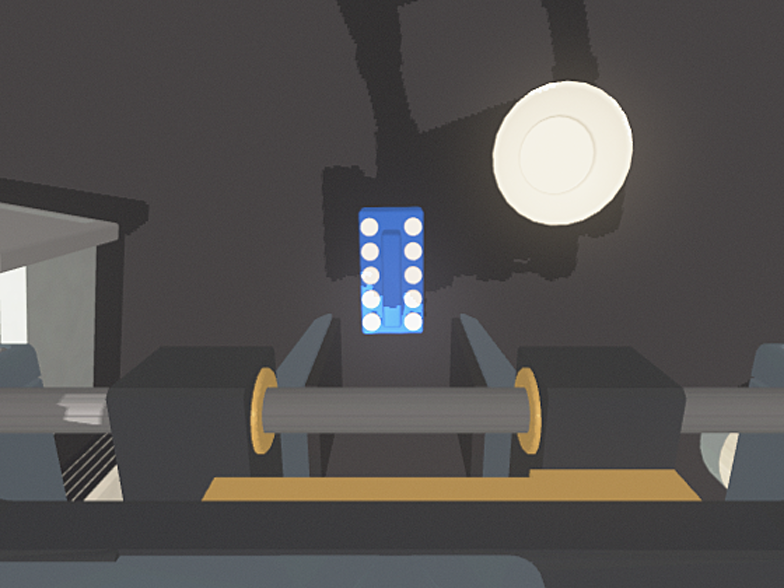

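```bash
python3 -c "
from h import *
st();go((0.4255,0.3028,0.033),100.6)"
```

```text
t 9.95 p [0.4239 0.3039 0.1679] yaw 100.13 rv [-2.016 -2.408  0.003] F [-0.1 -0.3 -0.1] w 0.041 q [ 0.51  0.4   1.66 -0.    1.08 -1.24]
t [ -1.3   1.6 134.9] a [-0.0018  0.0007 -0.0082] curyaw 100.1 -> 100.6 j6 -1.24 n 2.16
```

```bash
python3 -m handwheel '[{"tx":-1,"ty":1.5,"tz":60,"ax":0,"ay":0,"az":0,"fingers":0.4},{"tx":-1,"ty":1.5,"tz":115,"ax":0,"ay":0,"az":-0.007,"fingers":0.4},{"tx":-1,"ty":1.5,"tz":135,"ax":0,"ay":0,"az":-0.007,"fingers":0.4},{"tx":-1,"ty":1.5,"tz":135,"ax":0,"ay":0,"az":-0.007,"fingers":0.4},{"tx":-1,"ty":1.5,"tz":135,"ax":0,"ay":0,"az":-0.007,"fingers":0},{"tx":-1,"ty":1.5,"tz":135,"ax":0,"ay":0,"az":-0.007,"fingers":0},{"tx":-1,"ty":1.5,"tz":135,"ax":0,"ay":0,"az":-0.007,"fingers":0},{"tx":-1,"ty":1.5,"tz":135,"ax":0,"ay":0,"az":-0.007,"fingers":0}]' 25; 
python3 -m handwheel '[{"tx":0,"ty":0,"tz":-30,"ax":0,"ay":0,"az":0,"fingers":0},{"tx":0,"ty":0,"tz":-85,"ax":0,"ay":0,"az":0,"fingers":0},{"tx":0,"ty":0,"tz":-140,"ax":0,"ay":0,"az":0,"fingers":0},{"tx":0,"ty":0,"tz":-140,"ax":0,"ay":0,"az":0,"fingers":0}]' 25; python3 -c "
from h import *
st();go((0.505,0.021,0.173),90)"
```

```text
t: 10.95
eef_pos: [0.4269, 0.3032, 0.0347]
ee_rot: [2.01, 2.414, 0.002]
ft_force: [-0.4, -0.1, 8.1]
width: 0.0118
t: 11.45
eef_pos: [0.4283, 0.304, 0.1779]
ee_rot: [2.009, 2.412, 0.011]
ft_force: [0.2, -0.3, -2.1]
width: 0.0119
t 11.45 p [0.4283 0.304  0.1779] yaw 100.43 rv [2.009 2.412 0.011] F [ 0.2 -0.3 -2.1] w 0.0119 q [ 0.5   0.39  1.64 -0.    1.1  -1.25]
t [-292.2   24.2    4.4] a [ 0.0067 -0.0029  0.182 ] curyaw 100.4 -> 90 j6 -1.25 n 4.69
```

```bash
python3 -m handwheel '[{"tx":-292,"ty":24,"tz":3,"ax":0,"ay":0,"az":0.182,"fingers":0},{"tx":-292,"ty":24,"tz":3,"ax":0,"ay":0,"az":0.182,"fingers":0},{"tx":-292,"ty":24,"tz":3,"ax":0,"ay":0,"az":0.182,"fingers":0},{"tx":-292,"ty":24,"tz":3,"ax":0,"ay":0,"az":0.182,"fingers":0},{"tx":-292,"ty":24,"tz":3,"ax":0,"ay":0,"az":0.182,"fingers":0},{"tx":-292,"ty":24,"tz":3,"ax":0,"ay":0,"az":0.182,"fingers":0},{"tx":-292,"ty":24,"tz":3,"ax":0,"ay":0,"az":0.182,"fingers":0}]' 25; python3 -c "
from h import *
save(cam('wrist'),'wrist9',None,1.4)
st();go((0.506,0.021,0.064),90)"
```

```text
t: 12.32
eef_pos: [0.5021, 0.0203, 0.1701]
ee_rot: [-2.221, -2.22, 0.001]
ft_force: [-0.5, 0.6, -1.5]
width: 0.012
t 12.38 p [0.5021 0.0207 0.1703] yaw 90.01 rv [-2.220e+00 -2.221e+00  1.000e-03] F [-0.5  0.4 -2.4] w 0.0118 q [-0.08  0.38  1.7   0.    1.07 -1.65]
t [  0.2   4.  106.3] a [-0.0014 -0.0003  0.0002] curyaw 90.0 -> 90 j6 -1.65 n 1.7
```

View pics/wrist9.png

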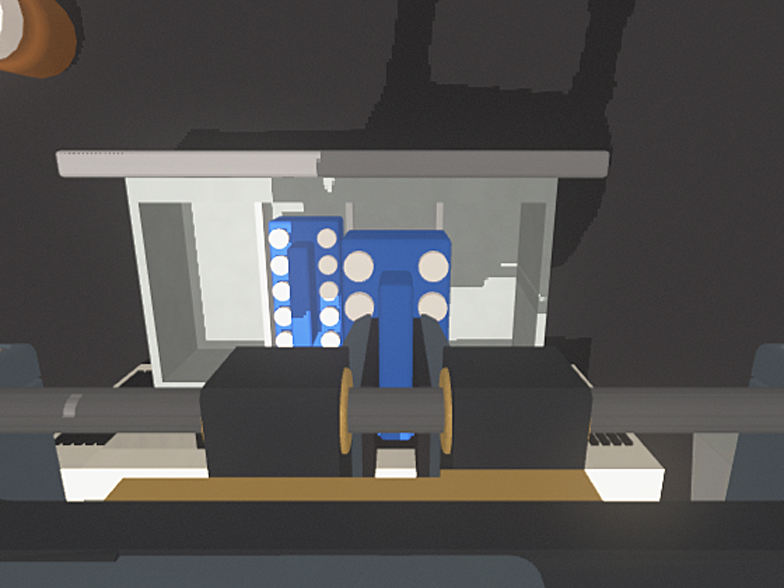

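```bash
python3 -m handwheel '[{"tx":0,"ty":3,"tz":0,"ax":0,"ay":0,"az":0,"fingers":0},{"tx":0,"ty":3,"tz":50,"ax":0,"ay":0,"az":0,"fingers":0},{"tx":0,"ty":3,"tz":80,"ax":0,"ay":0,"az":0,"fingers":0},{"tx":0,"ty":3,"tz":95,"ax":0,"ay":0,"az":0,"fingers":0},{"tx":0,"ty":3,"tz":95,"ax":0,"ay":0,"az":0,"fingers":0}]' 25; python3 -c "
from h import *
st();go((0.505,0.021,0.064),90)"
```

```text
t: 13.0
eef_pos: [0.5056, 0.0204, 0.0756]
ee_rot: [-2.22, -2.221, 0.001]
ft_force: [-0.4, -0.2, -2.3]
width: 0.0114
t 13.0 p [0.5056 0.0204 0.0756] yaw 90.02 rv [-2.220e+00 -2.221e+00  1.000e-03] F [-0.4 -0.2 -2.3] w 0.0114 q [-0.08  0.52  1.79  0.    0.83 -1.65]
t [ 0.6 -0.6 11.6] a [-0.0012 -0.0001  0.0004] curyaw 90.0 -> 90 j6 -1.65 n 0.19
```

```bash
python3 -m handwheel '[{"tx":0,"ty":0,"tz":6,"ax":0,"ay":0,"az":0,"fingers":0},{"tx":0,"ty":0,"tz":11,"ax":0,"ay":0,"az":0,"fingers":0},{"tx":0,"ty":0,"tz":11.5,"ax":0,"ay":0,"az":0,"fingers":0},{"tx":0,"ty":0,"tz":11.5,"ax":0,"ay":0,"az":0,"fingers":0}]' 25
python3 -m handwheel '[{"tx":0,"ty":0,"tz":0,"ax":0,"ay":0,"az":0,"fingers":0.35},{"tx":0,"ty":0,"tz":0,"ax":0,"ay":0,"az":0,"fingers":0.35},{"tx":0,"ty":0,"tz":-60,"ax":0,"ay":0,"az":0,"fingers":0.35},{"tx":0,"ty":0,"tz":-120,"ax":0,"ay":0,"az":0,"fingers":0.35},{"tx":0,"ty":0,"tz":-120,"ax":0,"ay":0,"az":0,"fingers":0.35}]' 
python3 -c "
from h import *
st();go((0.427,-0.38,0.19),85.7)
save(cam('wrist'),'wrist10',None,1.4)
save(cam('side'),'side10',None,1.4)"
```

```text
t: 13.5
eef_pos: [0.5062, 0.02, 0.0648]
ee_rot: [2.221, 2.221, 0.001]
ft_force: [0.2, 1.7, 1.7]
width: 0.0114
t: 14.12
eef_pos: [0.5081, 0.0198, 0.1886]
ee_rot: [2.218, 2.217, 0.008]
ft_force: [0.3, 0.4, 0.1]
width: 0.0319
t 14.12 p [0.5081 0.0198 0.1886] yaw 89.99 rv [2.218 2.217 0.008] F [0.3 0.4 0.1] w 0.0319 q [-0.08  0.36  1.67 -0.    1.11 -1.65]
t [-399.8  -81.    -1.8] a [0.0075 0.0004 0.0748] curyaw 90.0 -> 85.7 j6 -1.65 n 6.53
```

View pics/wrist10.png

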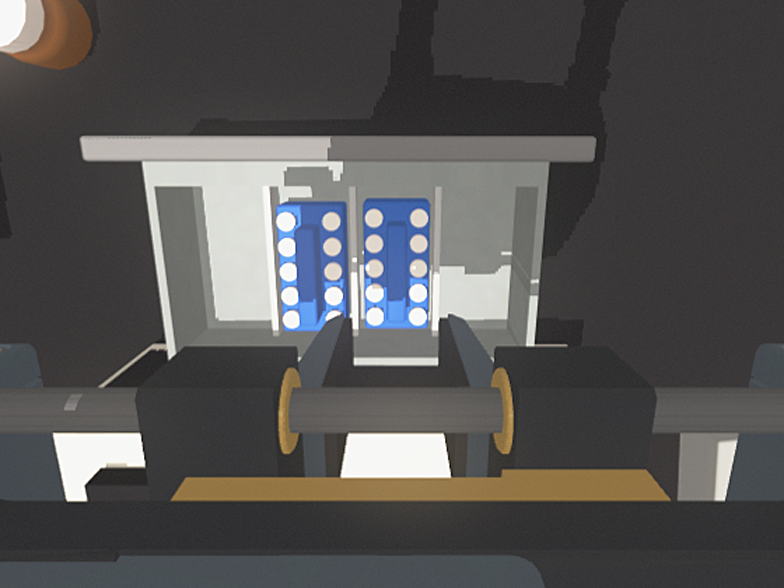

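View pics/side10.png

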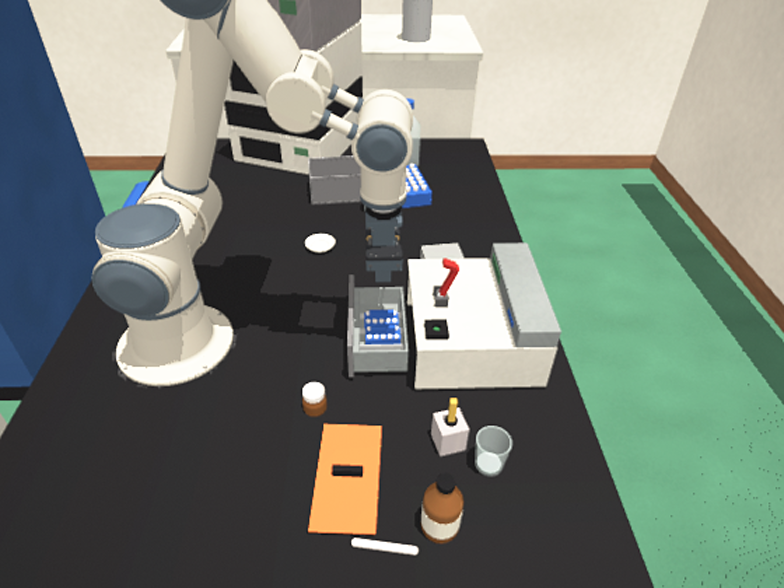

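```bash
python3 -m handwheel '[{"tx":-400,"ty":-80,"tz":-5,"ax":0,"ay":0,"az":0.075,"fingers":0.5},{"tx":-400,"ty":-80,"tz":-5,"ax":0,"ay":0,"az":0.075,"fingers":0.5},{"tx":-400,"ty":-80,"tz":-5,"ax":0,"ay":0,"az":0.075,"fingers":0.5},{"tx":-400,"ty":-80,"tz":-5,"ax":0,"ay":0,"az":0.075,"fingers":0.5},{"tx":-400,"ty":-80,"tz":-5,"ax":0,"ay":0,"az":0.075,"fingers":0.5},{"tx":-400,"ty":-80,"tz":-5,"ax":0,"ay":0,"az":0.075,"fingers":0.5},{"tx":-400,"ty":-80,"tz":-5,"ax":0,"ay":0,"az":0.075,"fingers":0.5},{"tx":-400,"ty":-80,"tz":-5,"ax":0,"ay":0,"az":0.075,"fingers":0.5}]' 
python3 - <<'E'
from h import *
import pickle
st();w=cam("wrist");save(w,'wrist11',None,1.4);pickle.dump(w,open("w11.pkl","wb"))
st();go((0.428,-0.38,0.018),85.7)
E
```

```text
t: 15.22
eef_pos: [0.4245, -0.3816, 0.1876]
ee_rot: [-2.305, -2.131, 0.0]
ft_force: [-0.3, -0.4, 0.6]
width: 0.0454
t 15.22 p [ 0.4245 -0.3816  0.1876] yaw 85.53 rv [-2.305 -2.131  0.   ] F [-0.3 -0.4  0.6] w 0.0454 q [-0.84  0.45  1.51 -0.    1.18 -2.33]
t 15.28 p [ 0.4248 -0.3801  0.1878] yaw 85.58 rv [-2.303 -2.132 -0.   ] F [ 0.  -0.1 -0.2] w 0.0455 q [-0.83  0.45  1.51  0.    1.18 -2.33]
t [ -0.    3.5 169.8] a [-0.002  -0.0021 -0.002 ] curyaw 85.6 -> 85.7 j6 -2.33 n 2.72
```

View pics/wrist11.png

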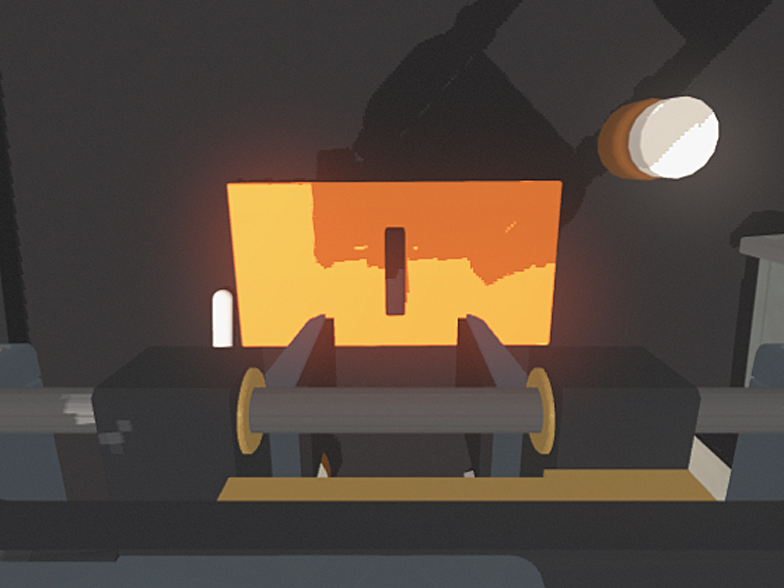

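```bash
python3 - <<'E'
from h import *
import pickle
w=pickle.load(open("w11.pkl","rb"));w1=pickle.load(open("v1.pkl","rb"))["wrist"]
l=lambda p:np.array(p)/4.5+[60,110]
F=onz(w,np.array([(386,228),(405,228),(405,315),(386,315)])/1.4,.037);print(F.round(4),F.mean(0).round(4))
C=onz(w,np.array([(228,183),(562,181),(549,346),(242,346)])/1.4,.015);print(C.round(4),C.mean(0).round(4))
for a,b in [((228,183),(52,50)),((562,181),(702,97)),((549,346),(694,421)),((242,346),(80,380))]:
    p,e=tri(w,np.array(a)/1.4,w1,l(b));print(p.round(4),round(e,4))
e=C[1]-C[0];print(90-np.degrees(np.arctan2(e[0],e[1])))
e=C[2]-C[3];print(90-np.degrees(np.arctan2(e[0],e[1])))
c=(F.mean(0)+C.mean(0))/2;print(c)
go((c[0],c[1],0.019),85.8)
E
```

```text
[[ 0.3965 -0.3853  0.037 ]
 [ 0.3975 -0.3727  0.037 ]
 [ 0.4582 -0.3771  0.037 ]
 [ 0.4572 -0.3903  0.037 ]] [ 0.4274 -0.3813  0.037 ]
[[ 0.3599 -0.4926  0.015 ]
 [ 0.3765 -0.2614  0.015 ]
 [ 0.4987 -0.2698  0.015 ]
 [ 0.4805 -0.5022  0.015 ]] [ 0.4289 -0.3815  0.015 ]
[ 0.3598 -0.4928  0.0145] 0.0002
[ 0.3771 -0.2603  0.0117] 0.0007
[ 0.4989 -0.2696  0.0143] 0.0002
[ 0.4819 -0.5035  0.0118] 0.0006
85.90149629171874
85.5218315726652
[ 0.42812597 -0.38142875  0.026     ]
t [ -1.5   3.8 168.8] a [-0.002  -0.0021 -0.0038] curyaw 85.6 -> 85.8 j6 -2.33 n 2.7
```

```bash
python3 -m handwheel '[{"tx":-1.5,"ty":3.5,"tz":60,"ax":0,"ay":0,"az":-0.003,"fingers":0.5},{"tx":-1.5,"ty":3.5,"tz":120,"ax":0,"ay":0,"az":-0.003,"fingers":0.45},{"tx":-1.5,"ty":3.5,"tz":155,"ax":0,"ay":0,"az":-0.003,"fingers":0.4},{"tx":-1.5,"ty":3.5,"tz":168,"ax":0,"ay":0,"az":-0.003,"fingers":0.4},{"tx":-1.5,"ty":3.5,"tz":168,"ax":0,"ay":0,"az":-0.003,"fingers":0.4},{"tx":-1.5,"ty":3.5,"tz":168,"ax":0,"ay":0,"az":-0.003,"fingers":0},{"tx":-1.5,"ty":3.5,"tz":168,"ax":0,"ay":0,"az":-0.003,"fingers":0},{"tx":-1.5,"ty":3.5,"tz":168,"ax":0,"ay":0,"az":-0.003,"fingers":0}]' 40
python3 -m handwheel '[{"tx":0,"ty":0,"tz":0,"ax":0,"ay":0,"az":0,"fingers":0},{"tx":0,"ty":0,"tz":0,"ax":0,"ay":0,"az":0,"fingers":0},{"tx":0,"ty":0,"tz":-20,"ax":0,"ay":0,"az":0,"fingers":0},{"tx":0,"ty":0,"tz":-60,"ax":0,"ay":0,"az":0,"fingers":0},{"tx":0,"ty":0,"tz":-120,"ax":0,"ay":0,"az":0,"fingers":0},{"tx":0,"ty":0,"tz":-165,"ax":0,"ay":0,"az":0,"fingers":0},{"tx":0,"ty":0,"tz":-165,"ax":0,"ay":0,"az":0,"fingers":0}]' 40; python3 -c "
from h import *
st();save(cam('wrist'),'wrist12',None,1.4);save(cam('side'),'side12',None,1.4);go((0.505,-0.0065,0.185),90)"
```

```text
t: 16.27
eef_pos: [0.4295, -0.3822, 0.0225]
ee_rot: [2.299, 2.138, 0.0]
ft_force: [-0.1, 1.4, 9.5]
width: 0.014
t: 17.15
eef_pos: [0.4303, -0.3831, 0.1902]
ee_rot: [2.295, 2.135, -0.0]
ft_force: [-0.3, -0.6, -2.4]
width: 0.0136
t 17.15 p [ 0.4303 -0.3831  0.1902] yaw 85.86 rv [ 2.295  2.135 -0.   ] F [-0.3 -0.6 -2.4] w 0.0136 q [-0.83  0.45  1.5   0.    1.18 -2.33]
t [379.5  48.9   1.3] a [ 0.0001  0.0001 -0.0724] curyaw 85.9 -> 90 j6 -2.33 n 6.12
```

View pics/wrist12.png

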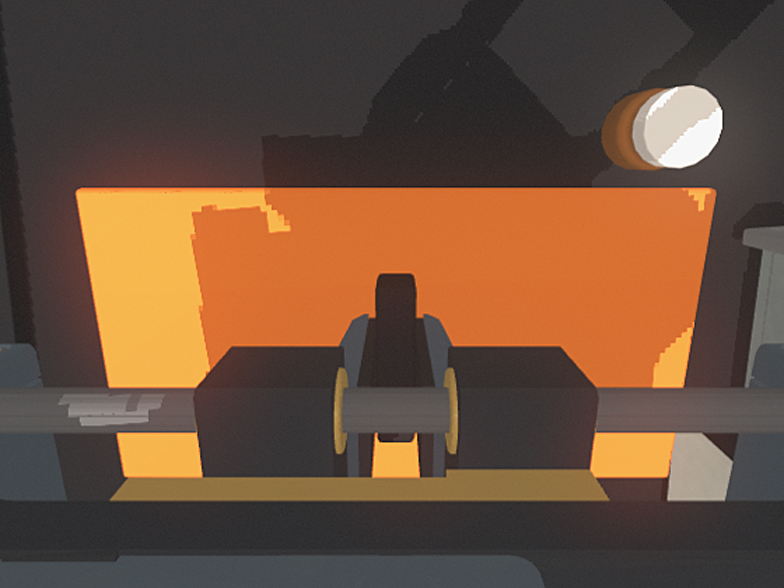

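View pics/side12.png

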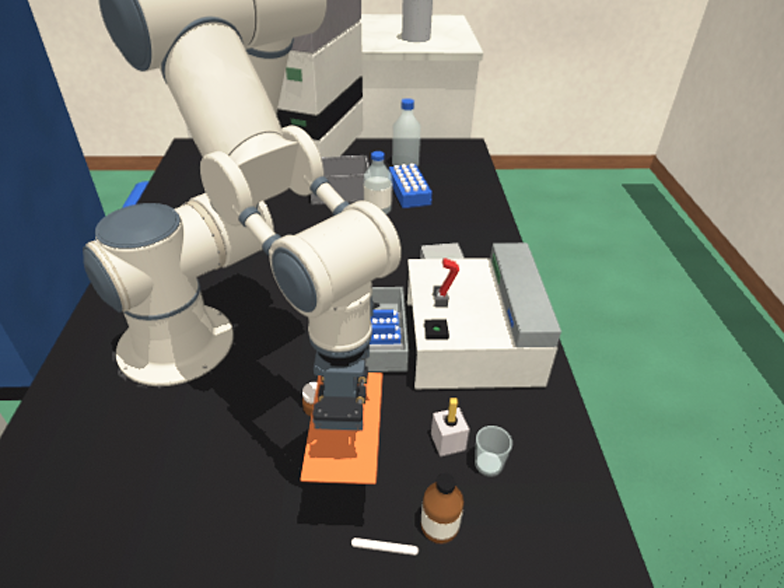

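```bash
python3 -m handwheel '[{"tx":379,"ty":47,"tz":0,"ax":0,"ay":0,"az":-0.072,"fingers":0},{"tx":379,"ty":47,"tz":0,"ax":0,"ay":0,"az":-0.072,"fingers":0},{"tx":379,"ty":47,"tz":0,"ax":0,"ay":0,"az":-0.072,"fingers":0},{"tx":379,"ty":47,"tz":0,"ax":0,"ay":0,"az":-0.072,"fingers":0},{"tx":379,"ty":47,"tz":0,"ax":0,"ay":0,"az":-0.072,"fingers":0},{"tx":379,"ty":47,"tz":0,"ax":0,"ay":0,"az":-0.072,"fingers":0},{"tx":379,"ty":47,"tz":0,"ax":0,"ay":0,"az":-0.072,"fingers":0},{"tx":379,"ty":47,"tz":0,"ax":0,"ay":0,"az":-0.072,"fingers":0}]' 40; python3 -c "
from h import *
w=cam('wrist');save(w,'wrist13',None,1.4);save(cam('side'),'side13',None,1.4)
st();go((0.505,-0.0065,0.11),90)"
```

```text
t: 18.25
eef_pos: [0.5026, -0.0069, 0.1853]
ee_rot: [-2.219, -2.221, 0.003]
ft_force: [0.5, -0.4, -2.1]
width: 0.0138
t 18.35 p [ 0.5028 -0.0081  0.1858] yaw 89.93 rv [-2.222e+00 -2.219e+00  2.000e-03] F [ 0.3 -0.4 -3.1] w 0.0136 q [-0.13  0.36  1.68 -0.    1.11 -1.7 ]
t [ 1.6  2.3 75.8] a [-0.0014  0.0001 -0.0012] curyaw 89.9 -> 90 j6 -1.7 n 1.21
```

View pics/wrist13.png

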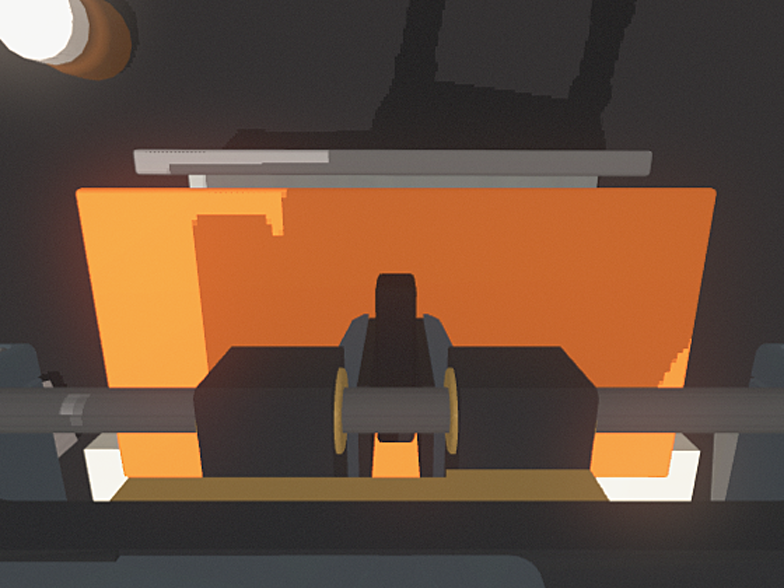

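```bash
python3 -m handwheel '[{"tx":1,"ty":1.5,"tz":10,"ax":0,"ay":0,"az":0,"fingers":0},{"tx":1,"ty":1.5,"tz":40,"ax":0,"ay":0,"az":0,"fingers":0},{"tx":1,"ty":1.5,"tz":65,"ax":0,"ay":0,"az":0,"fingers":0},{"tx":1,"ty":1.5,"tz":75,"ax":0,"ay":0,"az":0,"fingers":0},{"tx":1,"ty":1.5,"tz":75,"ax":0,"ay":0,"az":0,"fingers":0}]' 40
python3 -c "
from h import *
save(cam('wrist'),'wrist14',None,1.4);save(cam('side'),'side14',(220,170,420,320),4)
st();go((0.505,-0.0065,0.093),90)"
```

```text
t: 18.98
eef_pos: [0.5046, -0.0065, 0.111]
ee_rot: [-2.222, -2.22, 0.001]
ft_force: [-0.4, -0.2, -1.5]
width: 0.0138
t 19.07 p [ 0.5053 -0.0064  0.1121] yaw 89.96 rv [2.222e+00 2.220e+00 1.000e-03] F [-0.3  0.4 -1.5] w 0.0136 q [-0.13  0.46  1.76  0.    0.92 -1.7 ]
t [-0.1 -0.3 19.1] a [ 0.0009  0.0001 -0.0007] curyaw 90.0 -> 90 j6 -1.7 n 0.31
```

View pics/wrist14.png

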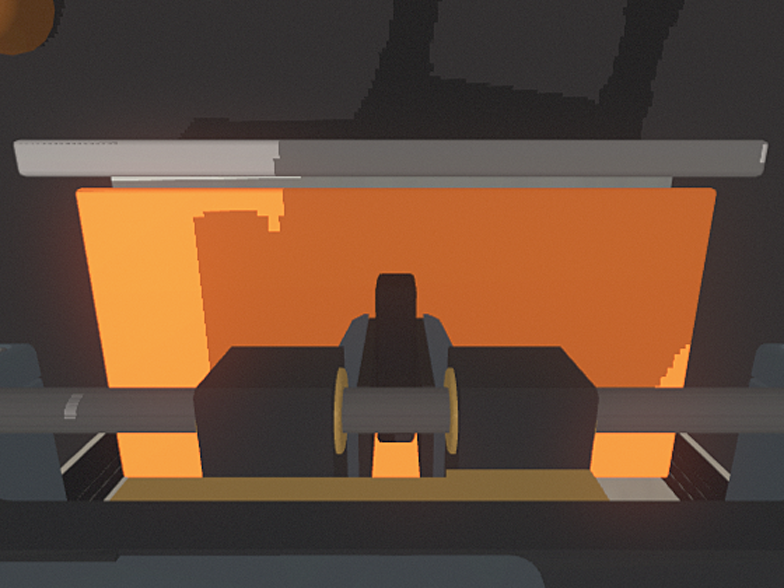

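View pics/side14.png

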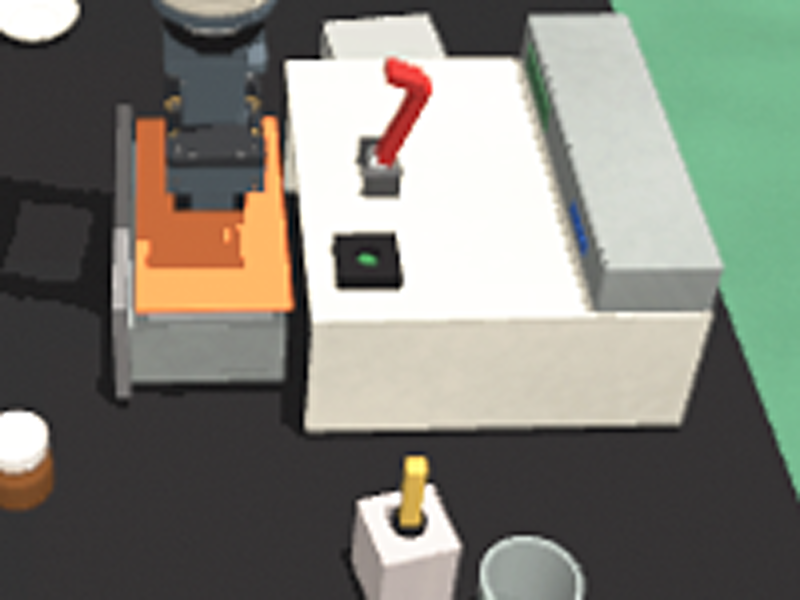

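```bash
python3 -m handwheel '[{"tx":-1,"ty":0,"tz":8,"ax":0,"ay":0,"az":0,"fingers":0},{"tx":-1,"ty":0,"tz":14,"ax":0,"ay":0,"az":0,"fingers":0},{"tx":-1,"ty":0,"tz":17,"ax":0,"ay":0,"az":0,"fingers":0},{"tx":-1,"ty":0,"tz":17,"ax":0,"ay":0,"az":0,"fingers":0}]' 40
python3 -m handwheel '[{"tx":0,"ty":0,"tz":2,"ax":0,"ay":0,"az":0,"fingers":0},{"tx":0,"ty":0,"tz":2,"ax":0,"ay":0,"az":0,"fingers":0}]'; python3 -c "
from h import *
st()"
```

```text
t: 19.58
eef_pos: [0.5052, -0.0071, 0.0945]
ee_rot: [2.221, 2.221, 0.001]
ft_force: [0.6, 0.2, -2.5]
width: 0.0137
t: 19.82
eef_pos: [0.5072, -0.0071, 0.0943]
ee_rot: [2.219, 2.218, 0.006]
ft_force: [1.0, 2.4, 30.4]
width: 0.014
t 19.82 p [ 0.5072 -0.0071  0.0943] yaw 89.98 rv [2.219 2.218 0.006] F [ 1.   2.4 30.4] w 0.014 q [-0.13  0.49  1.77  0.    0.87 -1.7 ]
```

```bash
python3 -m handwheel '[{"tx":0,"ty":0,"tz":-2,"ax":0,"ay":0,"az":0,"fingers":0},{"tx":0,"ty":0,"tz":-2,"ax":0,"ay":0,"az":0,"fingers":0.4},{"tx":0,"ty":0,"tz":-2,"ax":0,"ay":0,"az":0,"fingers":0.4},{"tx":0,"ty":0,"tz":-2,"ax":0,"ay":0,"az":0,"fingers":0.4},{"tx":0,"ty":0,"tz":-40,"ax":0,"ay":0,"az":0,"fingers":0.4},{"tx":0,"ty":0,"tz":-100,"ax":0,"ay":0,"az":0,"fingers":0.4},{"tx":0,"ty":0,"tz":-120,"ax":0,"ay":0,"az":0,"fingers":0.4},{"tx":0,"ty":0,"tz":-120,"ax":0,"ay":0,"az":0,"fingers":0.4}]' 20;python3 -c "
from h import *
w=cam('wrist');save(w,'wrist15',None,1.4);save(cam('side'),'side15',(220,170,420,320),4)
st()
import pickle;pickle.dump(w,open('w15.pkl','wb'))"
```

```text
t: 20.82
eef_pos: [0.5056, -0.0072, 0.2137]
ee_rot: [2.22, 2.22, 0.003]
ft_force: [-1.1, -0.4, -0.9]
width: 0.0364
t 20.93 p [ 0.5044 -0.0071  0.2117] yaw 89.98 rv [-2.221e+00 -2.221e+00  1.000e-03] F [-0.3 -0.8  0.2] w 0.0367 q [-0.13  0.33  1.64 -0.    1.18 -1.7 ]
```

View pics/wrist15.png

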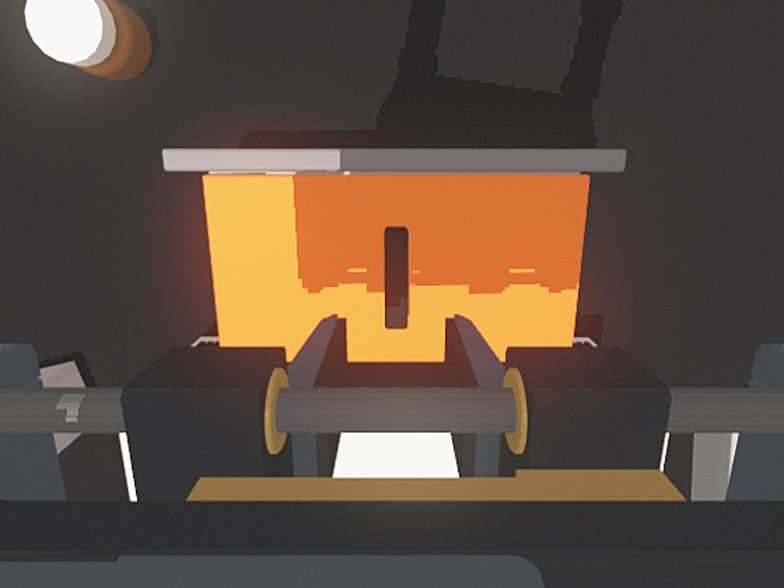

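View pics/side15.png

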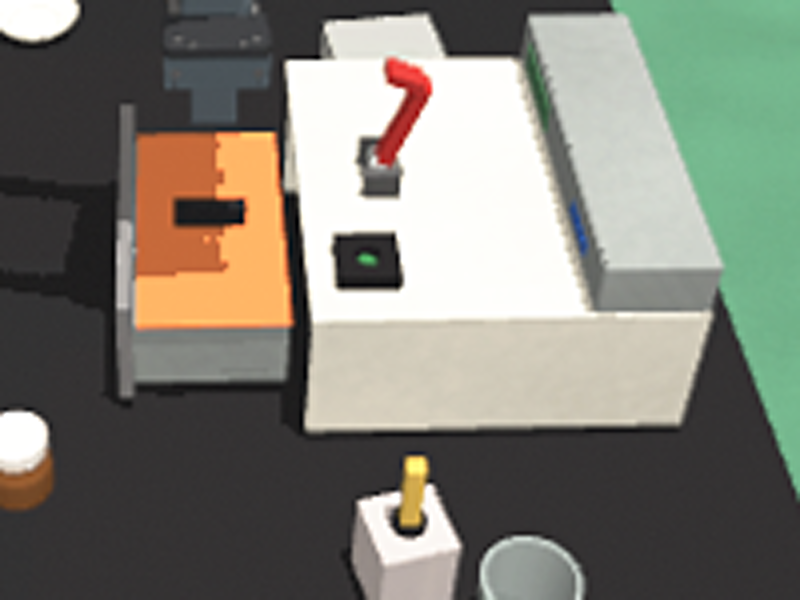

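```bash
python3 - <<'E'
from h import *
import pickle
w=pickle.load(open("w15.pkl","rb"))
C=onz(w,np.array([(203,176),(590,174.5)])/1.4,.087);print(C.round(4), np.linalg.norm(C[1]-C[0]))
F=onz(w,np.array([(386,228),(407,228),(407,328),(386,328)])/1.4,.109);print(F.round(4),F.mean(0))
P=onz(w,np.array([(163,149),(626,149)])/1.4,.116);print(P)
E
```

```text
[[ 0.4441 -0.1224  0.087 ]
 [ 0.4431  0.1092  0.087 ]] 0.23159455104645754
[[ 4.721e-01 -1.260e-02  1.090e-01]
 [ 4.721e-01 -6.000e-04  1.090e-01]
 [ 5.325e-01 -2.000e-04  1.090e-01]
 [ 5.325e-01 -1.280e-02  1.090e-01]] [ 0.50229864 -0.0065463   0.109     ]
[[ 0.42894006 -0.13100087  0.116     ]
 [ 0.42880459  0.11558643  0.116     ]]
```

```bash
python3 -m handwheel '[{"tx":0,"ty":-60,"tz":0,"ax":0,"ay":0,"az":0,"fingers":0},{"tx":0,"ty":-120,"tz":0,"ax":0,"ay":0,"az":0,"fingers":0},{"tx":0,"ty":-130,"tz":20,"ax":0,"ay":0,"az":0,"fingers":0},{"tx":0,"ty":-130,"tz":80,"ax":0,"ay":0,"az":0,"fingers":0},{"tx":0,"ty":-130,"tz":125,"ax":0,"ay":0,"az":0,"fingers":0},{"tx":0,"ty":-130,"tz":125,"ax":0,"ay":0,"az":0,"fingers":0},{"tx":0,"ty":-130,"tz":125,"ax":0,"ay":0,"az":0,"fingers":0}]' 20;python3 -c "
from h import *
st();save(cam('side'),'side16',(200,150,420,315),3.6)"
```

```text
t: 21.8
eef_pos: [0.3749, -0.0071, 0.0881]
ee_rot: [-2.221, -2.221, 0.001]
ft_force: [-0.5, 0.3, 0.3]
width: 0.0005
t 21.8 p [ 0.3749 -0.0071  0.0881] yaw 89.98 rv [-2.221e+00 -2.221e+00  1.000e-03] F [-0.5  0.3  0.3] w 0.0005 q [-0.18  0.37  2.08  0.    0.69 -1.75]
```

View pics/side16.png

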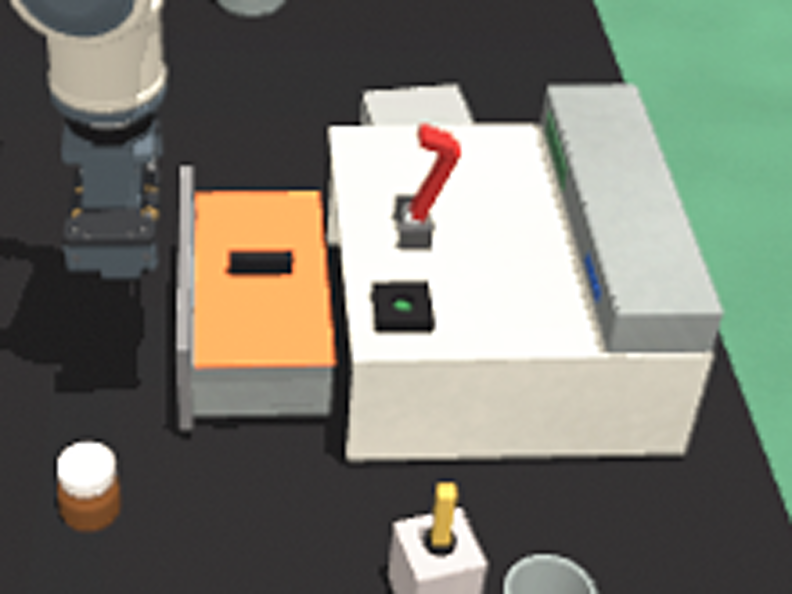

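```bash
python3 -m handwheel '[{"tx":0,"ty":18,"tz":0,"ax":0,"ay":0,"az":0,"fingers":0},{"tx":0,"ty":28,"tz":0,"ax":0,"ay":0,"az":0,"fingers":0},{"tx":0,"ty":38,"tz":0,"ax":0,"ay":0,"az":0,"fingers":0},{"tx":0,"ty":50,"tz":0,"ax":0,"ay":0,"az":0,"fingers":0},{"tx":0,"ty":65,"tz":0,"ax":0,"ay":0,"az":0,"fingers":0},{"tx":0,"ty":80,"tz":0,"ax":0,"ay":0,"az":0,"fingers":0},{"tx":0,"ty":95,"tz":0,"ax":0,"ay":0,"az":0,"fingers":0},{"tx":0,"ty":110,"tz":0,"ax":0,"ay":0,"az":0,"fingers":0}]' 20
python3 -m handwheel '[{"tx":0,"ty":12,"tz":0,"ax":0,"ay":0,"az":0,"fingers":0},{"tx":0,"ty":24,"tz":0,"ax":0,"ay":0,"az":0,"fingers":0},{"tx":0,"ty":34,"tz":0,"ax":0,"ay":0,"az":0,"fingers":0},{"tx":0,"ty":44,"tz":0,"ax":0,"ay":0,"az":0,"fingers":0},{"tx":0,"ty":52,"tz":0,"ax":0,"ay":0,"az":0,"fingers":0},{"tx":0,"ty":58,"tz":0,"ax":0,"ay":0,"az":0,"fingers":0},{"tx":0,"ty":62,"tz":0,"ax":0,"ay":0,"az":0,"fingers":0},{"tx":0,"ty":62,"tz":0,"ax":0,"ay":0,"az":0,"fingers":0}]' 20
python3 -c "
from h import *
st();save(cam('side'),'side17',(200,150,420,315),3.6);w=cam('wrist');save(w,'wrist17',None,1.4)"
```

```text
t: 22.85
eef_pos: [0.4859, -0.0071, 0.0874]
ee_rot: [-2.222, -2.221, 0.0]
ft_force: [-1.9, -0.5, 1.1]
width: 0.0005
t: 23.85
eef_pos: [0.5473, -0.0071, 0.0876]
ee_rot: [2.221, 2.221, 0.001]
ft_force: [0.3, -0.7, 0.2]
width: 0.0007
t 23.85 p [ 0.5473 -0.0071  0.0876] yaw 89.99 rv [2.221e+00 2.221e+00 1.000e-03] F [ 0.3 -0.7  0.2] w 0.0007 q [-0.12  0.55  1.68  0.    0.92 -1.69]
```

View pics/side17.png

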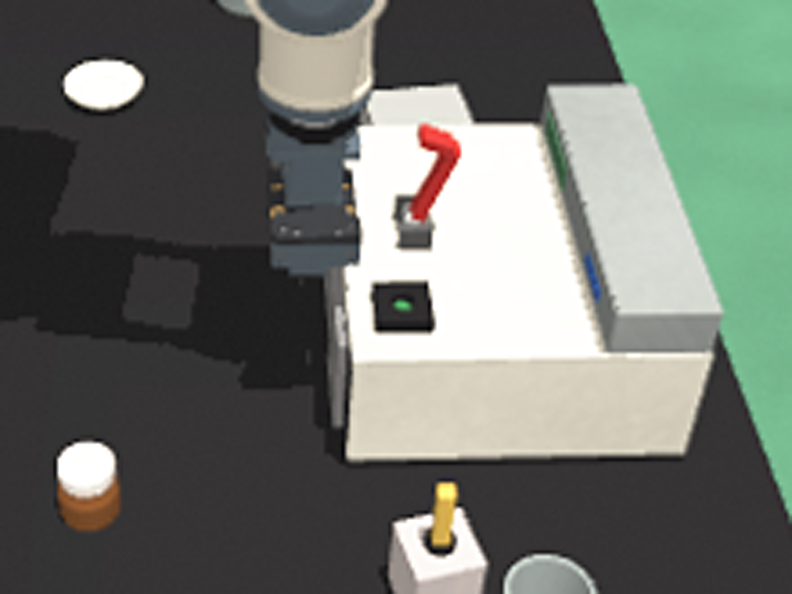

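View pics/wrist17.png

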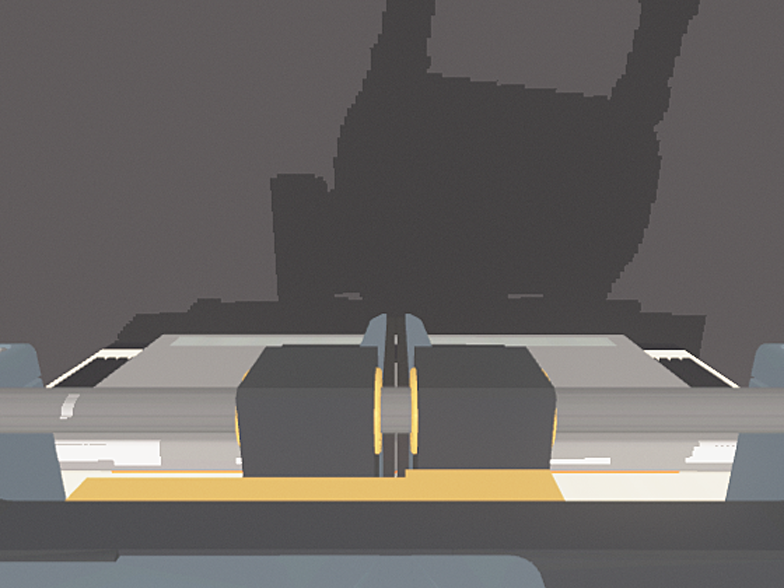

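```bash
python3 -m handwheel '[{"tx":0,"ty":3,"tz":0,"ax":0,"ay":0,"az":0,"fingers":0},{"tx":0,"ty":6,"tz":0,"ax":0,"ay":0,"az":0,"fingers":0},{"tx":0,"ty":8,"tz":0,"ax":0,"ay":0,"az":0,"fingers":0},{"tx":0,"ty":8,"tz":0,"ax":0,"ay":0,"az":0,"fingers":0}]'
python3 -m handwheel '[{"tx":0,"ty":2,"tz":0,"ax":0,"ay":0,"az":0,"fingers":0},{"tx":0,"ty":3,"tz":0,"ax":0,"ay":0,"az":0,"fingers":0},{"tx":0,"ty":3,"tz":0,"ax":0,"ay":0,"az":0,"fingers":0}]'
```

```text
t: 24.45
eef_pos: [0.5552, -0.0072, 0.0875]
ee_rot: [2.221, 2.221, 0.0]
ft_force: [0.1, -0.4, -1.0]
width: 0.0007
t: 24.82
eef_pos: [0.5561, -0.0071, 0.0872]
ee_rot: [-2.22, -2.219, 0.004]
ft_force: [-10.1, -1.1, 7.4]
width: 0.0004
```

```bash
python3 -m handwheel '[{"tx":0,"ty":1,"tz":0,"ax":0,"ay":0,"az":0,"fingers":0},{"tx":0,"ty":1,"tz":0,"ax":0,"ay":0,"az":0,"fingers":0}]'
python3 -m handwheel '[{"tx":0,"ty":-10,"tz":0,"ax":0,"ay":0,"az":0,"fingers":0},{"tx":0,"ty":-60,"tz":0,"ax":0,"ay":0,"az":0,"fingers":0},{"tx":0,"ty":-120,"tz":-60,"ax":0,"ay":0,"az":0,"fingers":0},{"tx":0,"ty":-120,"tz":-120,"ax":0,"ay":0,"az":0,"fingers":0},{"tx":0,"ty":-120,"tz":-150,"ax":0,"ay":0,"az":0,"fingers":0},{"tx":0,"ty":-120,"tz":-150,"ax":0,"ay":0,"az":0,"fingers":0}]'
python3 -c "
from h import *
import pickle
st();save(cam('side'),'side18',(200,150,420,315),3.6);w=cam('wrist');save(w,'wrist18',None,1.4);pickle.dump(w,open('w18.pkl','wb'))
t=cam('top');save(t,'top18',(230,100,350,260),4.5)"
```

```text
t: 25.08
eef_pos: [0.5561, -0.0071, 0.0872]
ee_rot: [-2.219, -2.219, 0.006]
ft_force: [-16.7, -2.2, 11.6]
width: 0.0005
t: 25.82
eef_pos: [0.4405, -0.0074, 0.2407]
ee_rot: [2.218, 2.217, 0.007]
ft_force: [0.5, 1.0, -1.0]
width: 0.0008
t 25.82 p [ 0.4405 -0.0074  0.2407] yaw 89.98 rv [2.218 2.217 0.007] F [ 0.5  1.  -1. ] w 0.0008 q [-0.15  0.2   1.74  0.    1.2  -1.72]
```

View pics/side18.png

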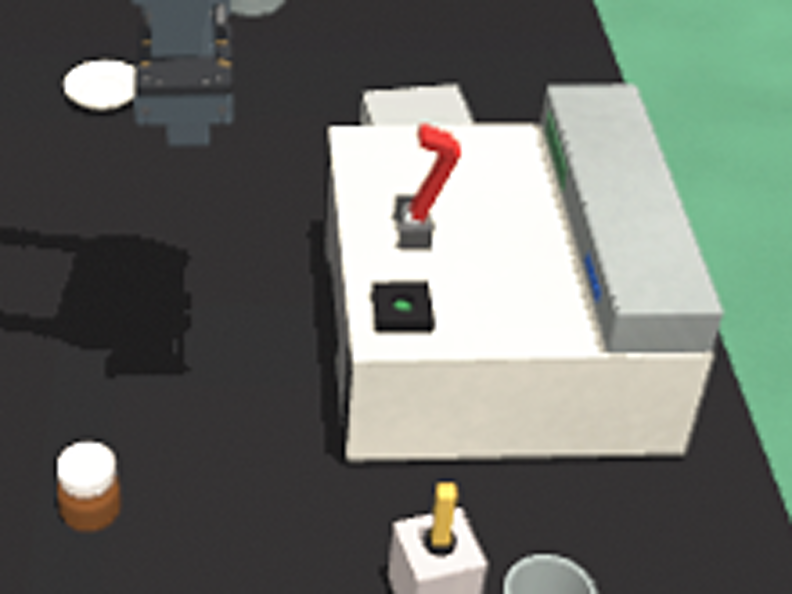

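View pics/wrist18.png

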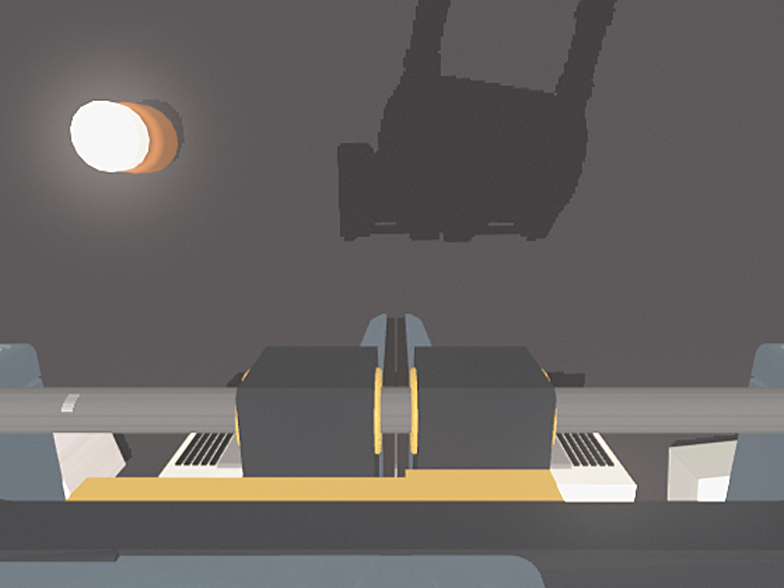

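```bash
python3 -m handwheel '[{"tx":0,"ty":0,"tz":-60,"ax":0,"ay":0,"az":0,"fingers":0},{"tx":0,"ty":0,"tz":-120,"ax":0,"ay":0,"az":0,"fingers":0},{"tx":-20,"ty":20,"tz":-175,"ax":0,"ay":0,"az":0,"fingers":0},{"tx":-50,"ty":80,"tz":-180,"ax":0,"ay":0,"az":0,"fingers":0},{"tx":-60,"ty":135,"tz":-180,"ax":0,"ay":0,"az":0,"fingers":0},{"tx":-60,"ty":190,"tz":-180,"ax":0,"ay":0,"az":0,"fingers":0},{"tx":-60,"ty":260,"tz":-180,"ax":0,"ay":0,"az":0,"fingers":0},{"tx":-60,"ty":260,"tz":-180,"ax":0,"ay":0,"az":0,"fingers":0}]'
python3 -m handwheel '[{"tx":0,"ty":0,"tz":0,"ax":0,"ay":0,"az":0,"fingers":0},{"tx":0,"ty":0,"tz":0,"ax":0,"ay":0,"az":0,"fingers":0}]'
python3 -c "
from h import *
import pickle
st();w=cam('wrist');save(w,'wrist19',None,1.4);pickle.dump(w,open('w19.pkl','wb'))
"
```

```text
t: 26.98
eef_pos: [0.7017, -0.0672, 0.4121]
ee_rot: [-2.218, -2.218, 0.005]
ft_force: [-0.6, 0.6, -0.0]
width: 0.0003
t: 27.22
eef_pos: [0.698, -0.0672, 0.4176]
ee_rot: [-2.222, -2.221, 0.0]
ft_force: [-0.7, 0.6, 0.1]
width: 0.0005
t 27.23 p [ 0.698  -0.0672  0.4176] yaw 89.97 rv [-2.222 -2.221  0.   ] F [-0.7  0.6  0.1] w 0.0005 q [-0.18  0.52  0.76 -0.    1.86 -1.75]
```

View pics/wrist19.png

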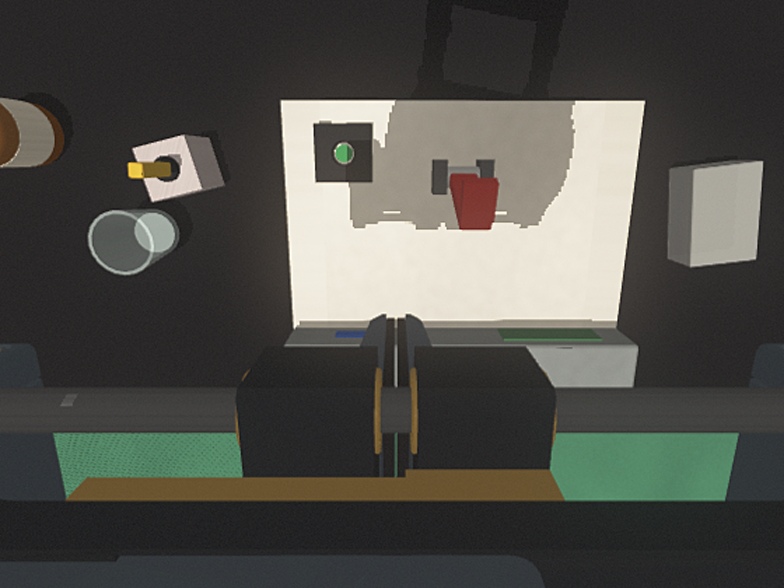

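```bash
python3 - <<'E'
from h import *
import pickle
w=pickle.load(open("w19.pkl","rb"));s=cam("side")
g=lambda p:np.array(p)/3.6+[200,150]
print("tip back edge",tri(w,np.array((459,229))/1.4,s,g((459,150))))
print("bracket",onz(w,np.array([(432,160),(494,160),(432,194),(494,178)])/1.4,.155).round(4))
print("front edge roof",onz(w,np.array([(281,100),(644,100)])/1.4,.135).round(4))
print("collar",onz(w,np.array([(314,123),(372,123),(372,182),(315,182)])/1.4,.150).round(4))
print("mouth",onz(w,np.array([(344,153)])/1.4,.142).round(4))
print("hump",onz(w,np.array([(298,326)])/1.4,.135).round(4))
save(w,"z19",(70,60,370,180),2.6)
E
```

```text
tip back edge (array([ 0.67468582, -0.02032881,  0.23453378]), np.float64(0.002496293572129337))
bracket [[ 0.6274 -0.0353  0.155 ]
 [ 0.6274  0.0184  0.155 ]
 [ 0.6564 -0.0347  0.155 ]
 [ 0.6426  0.0192  0.155 ]]
front edge roof [[ 0.5767 -0.1675  0.135 ]
 [ 0.5765  0.1514  0.135 ]]
collar [[ 0.5968 -0.1369  0.15  ]
 [ 0.5968 -0.0871  0.15  ]
 [ 0.6463 -0.0877  0.15  ]
 [ 0.6463 -0.1382  0.15  ]]
mouth [[ 0.6215 -0.1127  0.142 ]]
hump [[ 0.7866 -0.1635  0.135 ]]
```

View pics/z19.png

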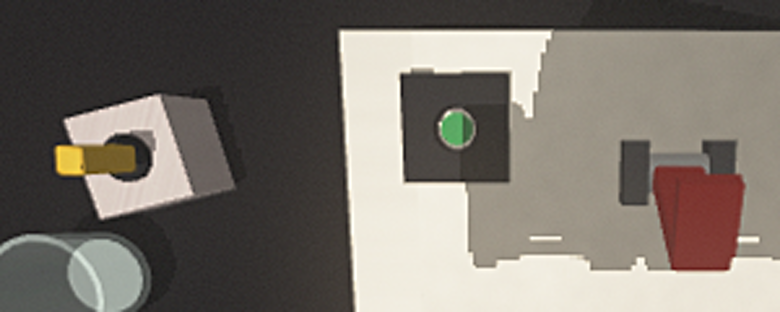

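```bash
python3 -m handwheel '[{"tx":59,"ty":25,"tz":0,"ax":0,"ay":0,"az":0,"fingers":0},{"tx":59,"ty":25,"tz":10,"ax":0,"ay":0,"az":0,"fingers":0},{"tx":59,"ty":25,"tz":60,"ax":0,"ay":0,"az":0,"fingers":0},{"tx":59,"ty":25,"tz":120,"ax":0,"ay":0,"az":0,"fingers":0},{"tx":59,"ty":25,"tz":180,"ax":0,"ay":0,"az":0,"fingers":0},{"tx":59,"ty":25,"tz":212,"ax":0,"ay":0,"az":0,"fingers":0},{"tx":59,"ty":25,"tz":212,"ax":0,"ay":0,"az":0,"fingers":0},{"tx":59,"ty":25,"tz":212,"ax":0,"ay":0,"az":0,"fingers":0}]'
python3 -c "
from h import *
st();w=cam('wrist');save(w,'wrist20',None,1.4);save(cam('side'),'side20',(200,150,420,315),3.6)
"
```

```text
t: 28.32
eef_pos: [0.7245, -0.0086, 0.2078]
ee_rot: [2.221, 2.219, 0.003]
ft_force: [-0.9, -0.1, 0.4]
width: 0.0004
t 28.32 p [ 0.7245 -0.0086  0.2078] yaw 89.97 rv [2.221 2.219 0.003] F [-0.9 -0.1  0.4] w 0.0004 q [-0.09  0.64  1.08 -0.    1.42 -1.66]
```

View pics/wrist20.png

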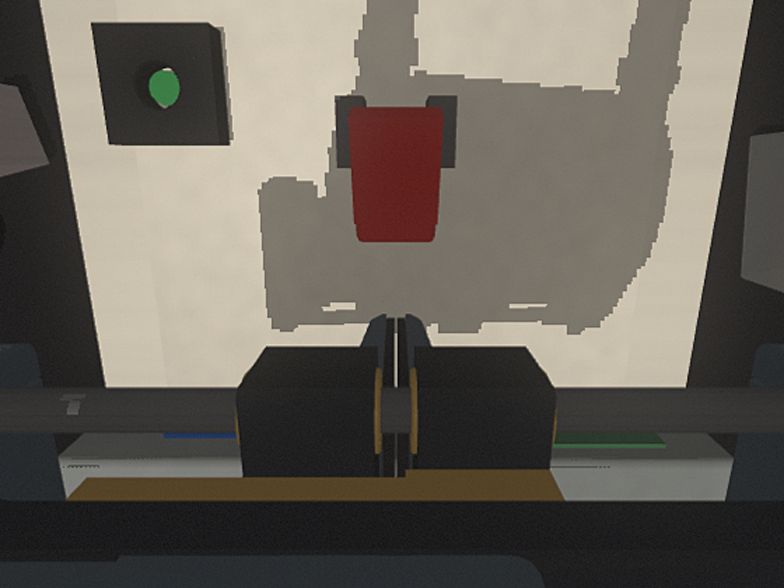

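View pics/side20.png

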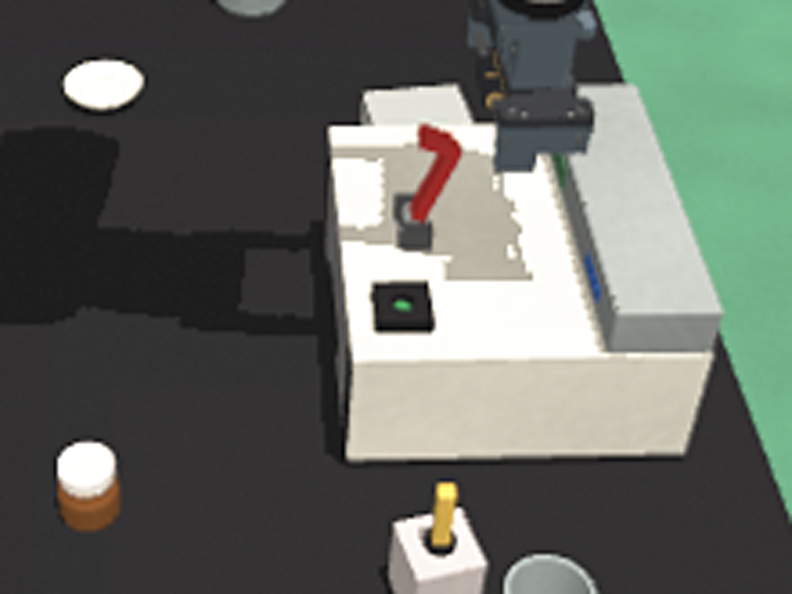

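```bash
python3 -m handwheel '[{"tx":0,"ty":-15,"tz":0,"ax":0,"ay":0,"az":0,"fingers":0},{"tx":0,"ty":-25,"tz":0,"ax":0,"ay":0,"az":0,"fingers":0},{"tx":0,"ty":-35,"tz":0,"ax":0,"ay":0,"az":0,"fingers":0},{"tx":0,"ty":-45,"tz":0,"ax":0,"ay":0,"az":0,"fingers":0},{"tx":0,"ty":-55,"tz":0,"ax":0,"ay":0,"az":0,"fingers":0},{"tx":0,"ty":-64,"tz":0,"ax":0,"ay":0,"az":0,"fingers":0},{"tx":0,"ty":-64,"tz":0,"ax":0,"ay":0,"az":0,"fingers":0}]'
python3 -c "
from h import *
st();w=cam('wrist');save(w,'wrist21',None,1.4);save(cam('side'),'side21',(200,150,420,315),3.6)
"
```

```text
t: 29.3
eef_pos: [0.6591, -0.0081, 0.2055]
ee_rot: [-2.221, -2.221, 0.001]
ft_force: [-0.5, -0.3, -0.0]
width: 0.0005
t 29.3 p [ 0.6591 -0.0081  0.2055] yaw 89.98 rv [-2.221e+00 -2.221e+00  1.000e-03] F [-0.5 -0.3 -0. ] w 0.0005 q [-0.1   0.55  1.26  0.    1.33 -1.67]
```

View pics/side21.png

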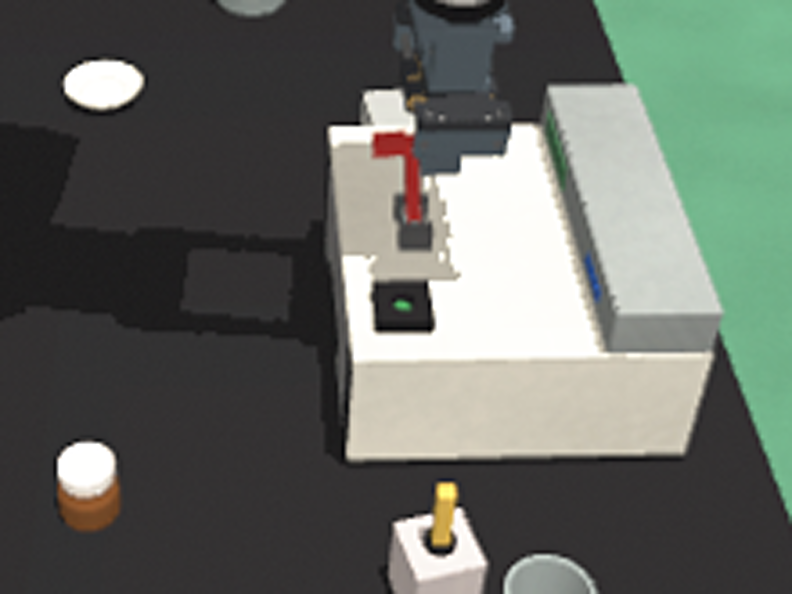

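```bash
python3 -m handwheel '[{"tx":0,"ty":-8,"tz":-2,"ax":0,"ay":0,"az":0,"fingers":0},{"tx":0,"ty":-16,"tz":-4,"ax":0,"ay":0,"az":0,"fingers":0},{"tx":0,"ty":-24,"tz":-2,"ax":0,"ay":0,"az":0,"fingers":0},{"tx":0,"ty":-31,"tz":1,"ax":0,"ay":0,"az":0,"fingers":0},{"tx":0,"ty":-44,"tz":9,"ax":0,"ay":0,"az":0,"fingers":0},{"tx":0,"ty":-55,"tz":20,"ax":0,"ay":0,"az":0,"fingers":0},{"tx":0,"ty":-63,"tz":33,"ax":0,"ay":0,"az":0,"fingers":0},{"tx":0,"ty":-63,"tz":33,"ax":0,"ay":0,"az":0,"fingers":0}]'
python3 -c "
from h import *
st();w=cam('wrist');save(w,'wrist22',None,1.4);save(cam('side'),'side22',(200,150,420,315),3.6)
"
```

```text
t: 30.4
eef_pos: [0.5954, -0.0081, 0.1717]
ee_rot: [-2.22, -2.22, 0.003]
ft_force: [-0.6, -0.5, -0.2]
width: 0.0005
t 30.4 p [ 0.5954 -0.0081  0.1717] yaw 89.98 rv [-2.22  -2.22   0.003] F [-0.6 -0.5 -0.2] w 0.0005 q [-0.11  0.5   1.47 -0.    1.18 -1.68]
```

View pics/side22.png

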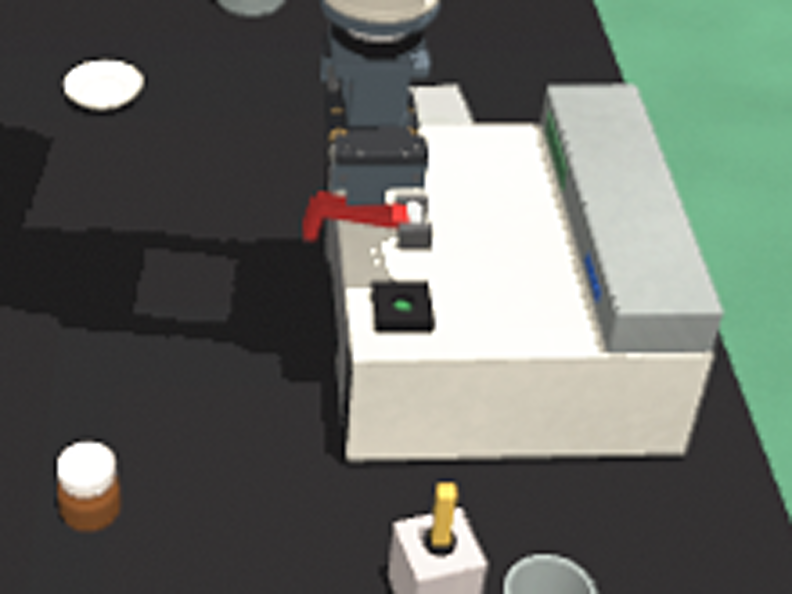

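View pics/wrist22.png

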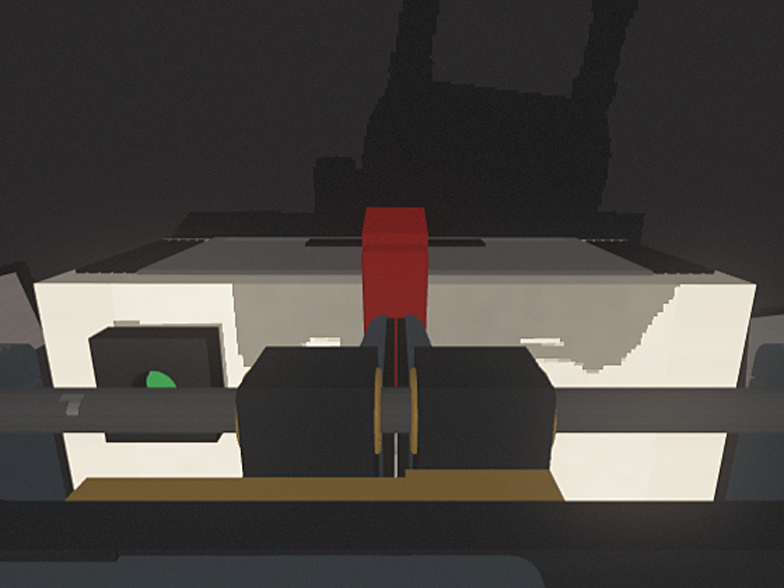

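```bash
python3 -m handwheel '[{"tx":0,"ty":-5,"tz":4,"ax":0,"ay":0,"az":0,"fingers":0},{"tx":0,"ty":-10,"tz":8,"ax":0,"ay":0,"az":0,"fingers":0},{"tx":0,"ty":-14,"tz":12,"ax":0,"ay":0,"az":0,"fingers":0},{"tx":0,"ty":-14,"tz":15,"ax":0,"ay":0,"az":0,"fingers":0},{"tx":0,"ty":-14,"tz":16,"ax":0,"ay":0,"az":0,"fingers":0},{"tx":0,"ty":-14,"tz":16,"ax":0,"ay":0,"az":0,"fingers":0}]'
python3 -c "
from h import *
st()"
```

```text
t: 31.25
eef_pos: [0.5829, -0.0081, 0.1564]
ee_rot: [-2.222, -2.221, 0.0]
ft_force: [0.3, 0.2, 0.2]
width: 0.0
t 31.25 p [ 0.5829 -0.0081  0.1564] yaw 89.99 rv [-2.222 -2.221  0.   ] F [0.3 0.2 0.2] w 0.0 q [-0.12  0.5   1.52  0.    1.12 -1.69]
```

```bash
python3 -m handwheel '[{"tx":0,"ty":-4,"tz":1,"ax":0,"ay":0,"az":0,"fingers":0},{"tx":0,"ty":-6,"tz":2,"ax":0,"ay":0,"az":0,"fingers":0},{"tx":0,"ty":-6,"tz":2,"ax":0,"ay":0,"az":0,"fingers":0}]'
python3 -m handwheel '[{"tx":0,"ty":0,"tz":1,"ax":0,"ay":0,"az":0,"fingers":0},{"tx":0,"ty":0,"tz":1,"ax":0,"ay":0,"az":0,"fingers":0}]'
```

```text
t: 31.62
eef_pos: [0.5796, -0.0083, 0.1561]
ee_rot: [2.218, 2.218, 0.007]
ft_force: [8.3, 0.5, 12.2]
width: 0.0002
t: 31.88
eef_pos: [0.5797, -0.0083, 0.156]
ee_rot: [2.218, 2.217, 0.007]
ft_force: [3.8, 1.2, 26.3]
width: 0.0005
```

```bash
python3 -m handwheel '[{"tx":0,"ty":0,"tz":-60,"ax":0,"ay":0,"az":0,"fingers":0},{"tx":0,"ty":0,"tz":-120,"ax":0,"ay":0,"az":0,"fingers":0.3},{"tx":-60,"ty":0,"tz":-150,"ax":0,"ay":0,"az":0,"fingers":0.4},{"tx":-120,"ty":20,"tz":-160,"ax":0,"ay":0,"az":0,"fingers":0.4},{"tx":-180,"ty":40,"tz":-160,"ax":0,"ay":0,"az":0,"fingers":0.4},{"tx":-240,"ty":60,"tz":-160,"ax":0,"ay":0,"az":0,"fingers":0.4},{"tx":-300,"ty":80,"tz":-160,"ax":0,"ay":0,"az":0,"fingers":0.4},{"tx":-300,"ty":80,"tz":-160,"ax":0,"ay":0,"az":0,"fingers":0.4}]' 25
python3 -c "
from h import *
import pickle
st();w=cam('wrist');save(w,'wrist23',None,1.4);pickle.dump(w,open('w23.pkl','wb'));s=cam('side');save(s,'side23',(200,150,420,315),3.6);save(s,'sst',(285,260,365,350),6.5);pickle.dump(s,open('s23.pkl','wb'))
"
```

```text
t: 32.88
eef_pos: [0.6568, -0.312, 0.312]
ee_rot: [-2.225, -2.217, 0.001]
ft_force: [-0.3, 0.4, -0.0]
width: 0.0366
t 32.88 p [ 0.6568 -0.312   0.312 ] yaw 89.79 rv [-2.225e+00 -2.217e+00  1.000e-03] F [-0.3  0.4 -0. ] w 0.0366 q [-0.53  0.59  0.9  -0.    1.65 -2.09]
```

View pics/wrist23.png

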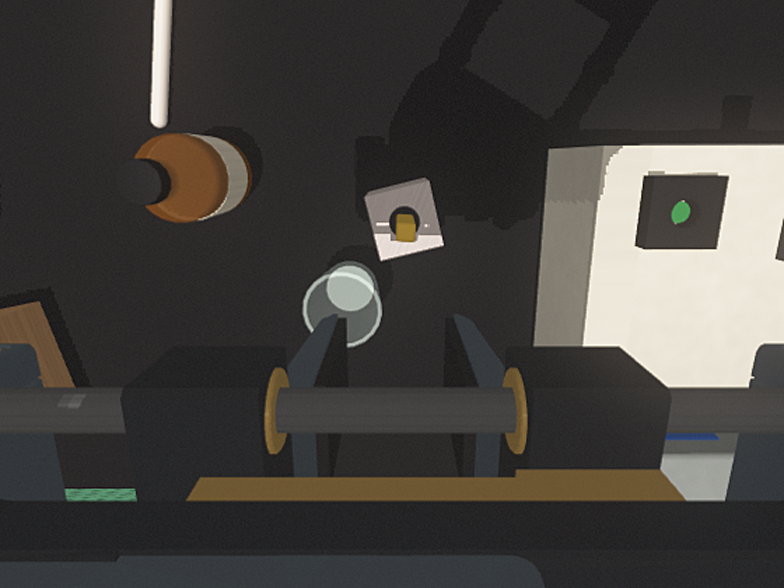

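View pics/side23.png

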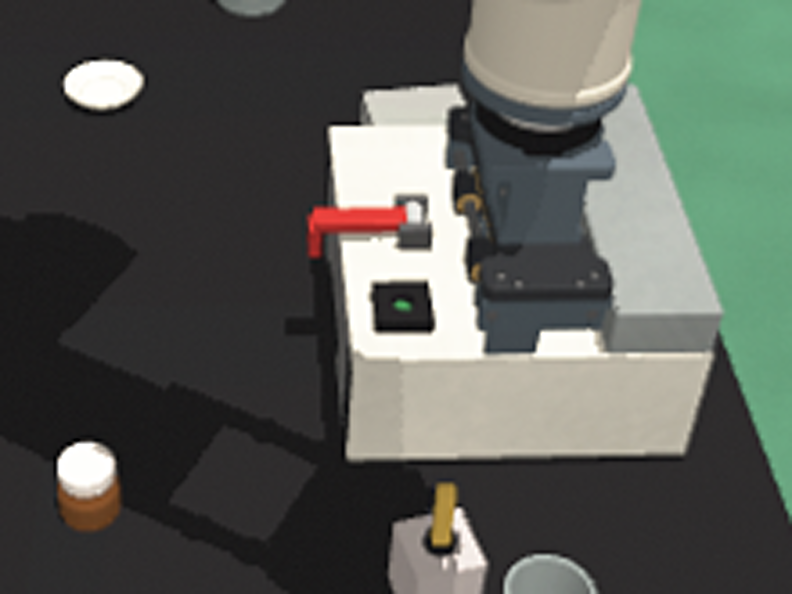

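View pics/sst.png

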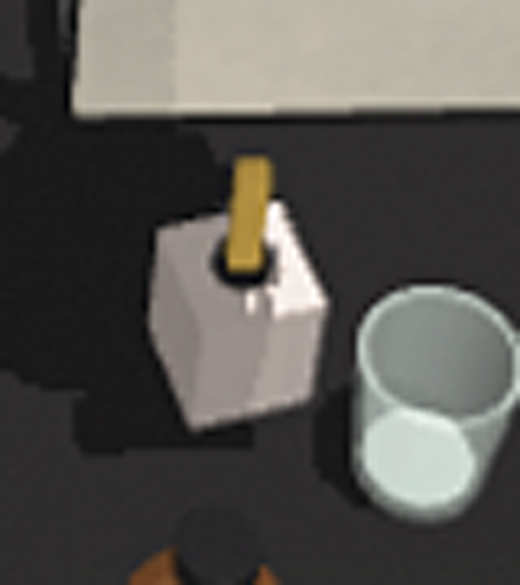

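```bash
python3 - <<'E'
from h import *
import pickle
w=pickle.load(open("w23.pkl","rb"));save(w,"z23",(250,115,330,195),9)
E
```

```text
(no output)
```

View pics/z23.png

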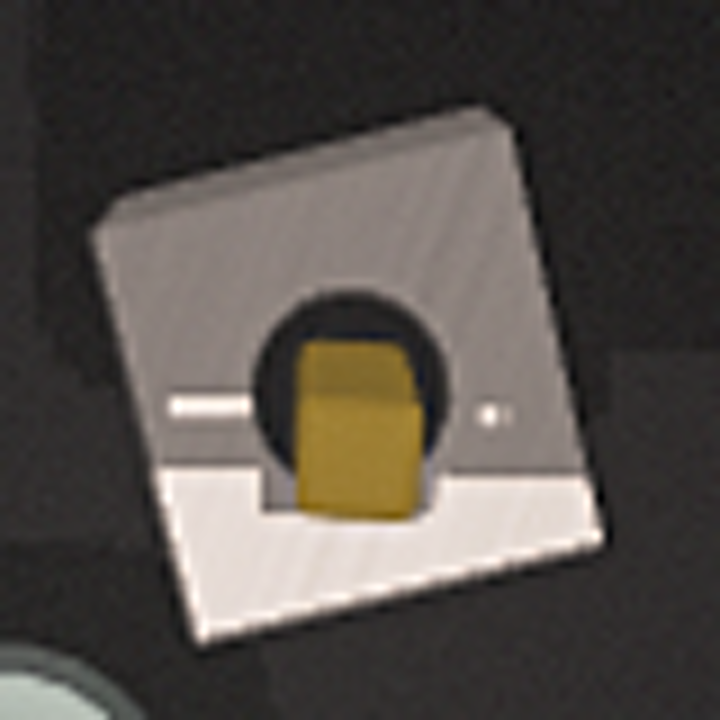

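```bash
python3 - <<'E'
from h import *
import pickle
w=pickle.load(open("w23.pkl","rb"));s=pickle.load(open("s23.pkl","rb"))
f=lambda L:(np.array(L,float)+.5)/9-.5+[250,115]
T=f([(299,397),(424,403),(414,520),(298,513)])
Q=onz(w,T,.135);print(Q.round(4),Q.mean(0).round(4))
e=Q[1]-Q[0];print("edge yaw",np.degrees(np.arctan2(e[1],e[0])));e=Q[2]-Q[3];print(np.degrees(np.arctan2(e[1],e[0])))
e=Q[2]-Q[1];print(np.degrees(np.arctan2(e[1],e[0])))
print("collar",onz(w,f([(351,390)]),.076).round(4))
H=onz(w,f([(95,232),(512,125),(604,543),(198,645)]),.070);print("holder",H.round(4),H.mean(0).round(4),[np.linalg.norm(H[i]-H[i-1]).round(4) for i in range(4)])
print(tri(w,T.mean(0),s,np.array((253,161))/6.5+[285,260]))
E
```

```text
[[ 0.6288 -0.3115  0.135 ]
 [ 0.6295 -0.2975  0.135 ]
 [ 0.6427 -0.2985  0.135 ]
 [ 0.6419 -0.3116  0.135 ]] [ 0.6357 -0.3048  0.135 ]
edge yaw 87.09048946376274
86.35107782962508
-4.433448360978355
collar [[ 0.6355 -0.3046  0.076 ]]
holder [[ 0.6155 -0.338   0.07  ]
 [ 0.602  -0.2837  0.07  ]
 [ 0.6569 -0.2705  0.07  ]
 [ 0.6707 -0.3251  0.07  ]] [ 0.6363 -0.3043  0.07  ] [np.float64(0.0566), np.float64(0.056), np.float64(0.0564), np.float64(0.0563)]
(array([ 0.63546775, -0.30482101,  0.13717952]), np.float64(0.00014826991859656706))
```

```bash
python3 -c "
from h import *
st();go((0.6357,-0.3047,0.092),86.5)"
```

```text
t 32.98 p [ 0.6566 -0.309   0.3127] yaw 89.91 rv [-2.223 -2.219  0.   ] F [-0.4  0.2  0.3] w 0.0366 q [-0.52  0.59  0.9   0.    1.65 -2.09]
t [  4.1 -20.8 220.7] a [-0.0007 -0.0005  0.0595] curyaw 89.9 -> 86.5 j6 -2.09 n 3.55
```

```bash
python3 -m handwheel '[{"tx":4,"ty":-21,"tz":0,"ax":0,"ay":0,"az":0.06,"fingers":0.4},{"tx":4,"ty":-21,"tz":50,"ax":0,"ay":0,"az":0.06,"fingers":0.4},{"tx":4,"ty":-21,"tz":110,"ax":0,"ay":0,"az":0.06,"fingers":0.4},{"tx":4,"ty":-21,"tz":140,"ax":0,"ay":0,"az":0.06,"fingers":0.4},{"tx":4,"ty":-21,"tz":150,"ax":0,"ay":0,"az":0.06,"fingers":0.4},{"tx":4,"ty":-21,"tz":150,"ax":0,"ay":0,"az":0.06,"fingers":0.4}]'
python3 -c "
from h import *
st();w=cam('wrist');save(w,'wrist24',None,1.4)
go((0.6357,-0.3047,0.092),86.5)"
```

```text
t: 33.72
eef_pos: [0.6361, -0.3035, 0.1643]
ee_rot: [2.286, 2.154, 0.0]
ft_force: [0.6, -0.0, 0.0]
width: 0.0368
t 33.73 p [ 0.6361 -0.3035  0.1643] yaw 86.59 rv [2.286 2.154 0.   ] F [ 0.6 -0.   0. ] w 0.0368 q [-0.53  0.65  1.18  0.    1.31 -2.04]
t [-0.8 -0.8 73.1] a [0.0018 0.0008 0.0015] curyaw 86.6 -> 86.5 j6 -2.04 n 1.17
```

View pics/wrist24.png

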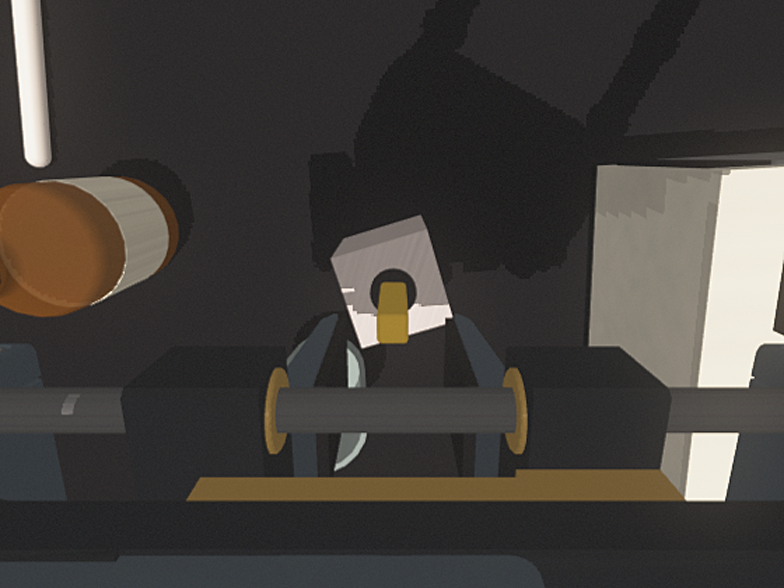

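```bash
python3 -m handwheel '[{"tx":-1,"ty":-0.5,"tz":35,"ax":0,"ay":0,"az":0,"fingers":0.4},{"tx":-1,"ty":-0.5,"tz":65,"ax":0,"ay":0,"az":0,"fingers":0.4},{"tx":-1,"ty":-0.5,"tz":72,"ax":0,"ay":0,"az":0,"fingers":0.4},{"tx":-1,"ty":-0.5,"tz":72,"ax":0,"ay":0,"az":0,"fingers":0.4},{"tx":-1,"ty":-0.5,"tz":72,"ax":0,"ay":0,"az":0,"fingers":0},{"tx":-1,"ty":-0.5,"tz":72,"ax":0,"ay":0,"az":0,"fingers":0},{"tx":-1,"ty":-0.5,"tz":72,"ax":0,"ay":0,"az":0,"fingers":0},{"tx":-1,"ty":-0.5,"tz":72,"ax":0,"ay":0,"az":0,"fingers":0}]' 25
python3 -c "
from h import *
st()"
```

```text
t: 34.78
eef_pos: [0.6356, -0.3053, 0.0923]
ee_rot: [2.287, 2.153, 0.001]
ft_force: [-0.8, -0.4, 7.2]
width: 0.0136
t 34.77 p [ 0.6356 -0.3053  0.0923] yaw 86.55 rv [2.287e+00 2.153e+00 1.000e-03] F [-0.8 -0.4  7.2] w 0.0136 q [-0.53  0.72  1.25  0.    1.17 -2.04]
```

```bash
python3 -m handwheel '[{"tx":0,"ty":0,"tz":0,"ax":0,"ay":0,"az":0,"fingers":0},{"tx":0,"ty":0,"tz":-15,"ax":0,"ay":0,"az":0,"fingers":0},{"tx":0,"ty":0,"tz":-45,"ax":0,"ay":0,"az":0,"fingers":0},{"tx":0,"ty":0,"tz":-80,"ax":0,"ay":0,"az":0,"fingers":0},{"tx":0,"ty":0,"tz":-130,"ax":0,"ay":0,"az":0,"fingers":0},{"tx":0,"ty":0,"tz":-180,"ax":0,"ay":0,"az":0,"fingers":0},{"tx":0,"ty":0,"tz":-190,"ax":0,"ay":0,"az":0,"fingers":0},{"tx":0,"ty":0,"tz":-190,"ax":0,"ay":0,"az":0,"fingers":0}]' 25
python3 - <<'E'
from h import *
import pickle
st();w=cam('wrist');save(w,'wrist25',None,1.4);s=cam('side');save(s,'side25',(230,190,390,340),4.5)
go((0.6215,-0.1127,0.28),90)
p=R.from_rotvec(r.read_state()["ee_rot"]);e=r.read_state()["eef_pos"]
print("expected tip px",proj(s,[e-[0,0,.077]]),proj(w,[e-[0,0,.077]]))
E
```

```text
t: 35.78
eef_pos: [0.6352, -0.3051, 0.2822]
ee_rot: [2.287, 2.153, 0.001]
ft_force: [-0.2, 0.2, -1.0]
width: 0.0139
t 35.77 p [ 0.6352 -0.3051  0.2822] yaw 86.54 rv [2.287e+00 2.153e+00 1.000e-03] F [-0.2  0.2 -1. ] w 0.0139 q [-0.53  0.57  1.03  0.    1.55 -2.04]
t [191.  -24.7   0.3] a [-0.002  -0.0011 -0.0603] curyaw 86.5 -> 90 j6 -2.04 n 3.08
expected tip px [[325.83304736 268.58589087]] [[282.70792392 211.53819808]]
```

View pics/side25.png

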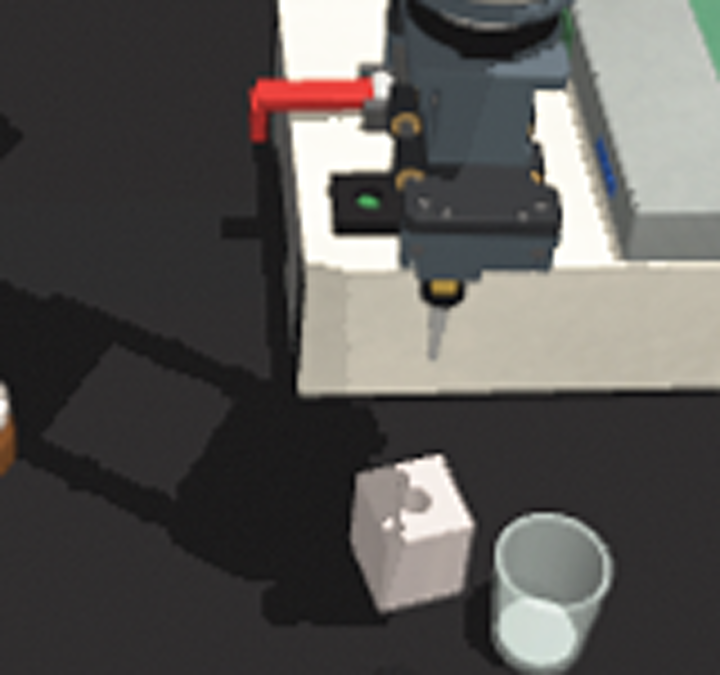

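View pics/wrist25.png

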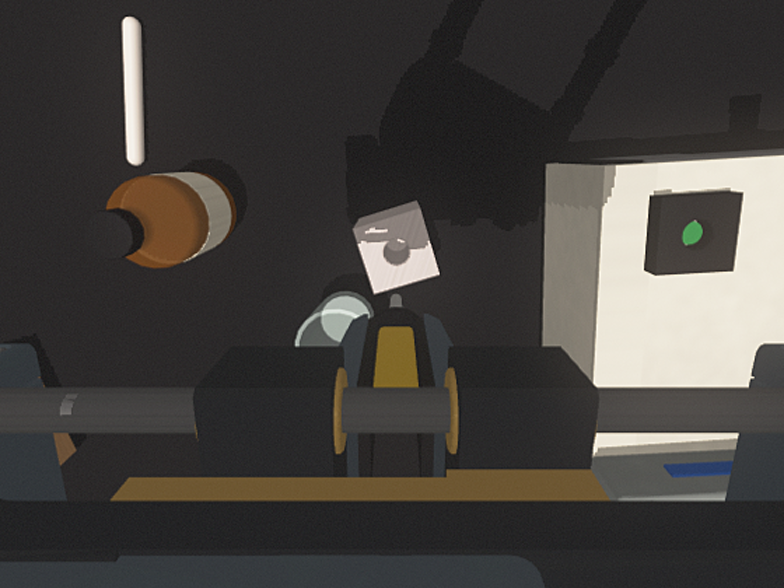

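```bash
python3 - <<'E'
from h import *
import pickle
a=pickle.load(open("w19.pkl","rb"));b=pickle.load(open("w23.pkl","rb"))
for p,q in zip([(314,123),(372,123),(372,182),(315,182)],[(643,175),(728,176),(720,250),(637,247)]):
    print(tri(a,np.array(p)/1.4,b,np.array(q)/1.4))
print(onz(b,np.array([(643,175),(728,176),(720,250),(637,247)])/1.4,.15).mean(0))
E
```

```text
(array([ 0.5960993 , -0.13909685,  0.13658592]), np.float64(0.00040512127785271093))
(array([ 0.59666786, -0.0872286 ,  0.14776089]), np.float64(0.0001239246322099329))
(array([ 0.64627158, -0.08759695,  0.15315138]), np.float64(0.00021110372157295783))
(array([ 0.64646362, -0.13948848,  0.14170449]), np.float64(0.0005500374560713055))
[ 0.62103275 -0.1159219   0.15      ]
```

```bash
python3 -m handwheel '[{"tx":191,"ty":-24.5,"tz":0,"ax":0,"ay":0,"az":-0.06,"fingers":0},{"tx":191,"ty":-24.5,"tz":0,"ax":0,"ay":0,"az":-0.06,"fingers":0},{"tx":191,"ty":-24.5,"tz":0,"ax":0,"ay":0,"az":-0.06,"fingers":0},{"tx":191,"ty":-24.5,"tz":0,"ax":0,"ay":0,"az":-0.06,"fingers":0},{"tx":191,"ty":-24.5,"tz":0,"ax":0,"ay":0,"az":-0.06,"fingers":0},{"tx":191,"ty":-24.5,"tz":0,"ax":0,"ay":0,"az":-0.06,"fingers":0}]' 25
python3 - <<'E'
from h import *
st();w=cam('wrist');save(w,'wrist26',None,1.4);s=cam('side');save(s,'side26',(230,170,390,320),4.5)
go((0.6215,-0.1125,0.235),90)
E
```

```text
t: 36.62
eef_pos: [0.6222, -0.1142, 0.2808]
ee_rot: [-2.223, -2.219, 0.001]
ft_force: [0.6, -0.8, -0.4]
width: 0.0137
t 36.62 p [ 0.6222 -0.1142  0.2808] yaw 89.91 rv [-2.223e+00 -2.219e+00  1.000e-03] F [ 0.6 -0.8 -0.4] w 0.0137 q [-0.28  0.45  1.23 -0.    1.46 -1.85]
t [ 1.8 -0.7 46. ] a [-0.0006 -0.     -0.0018] curyaw 89.9 -> 90 j6 -1.84 n 0.74
```

View pics/wrist26.png

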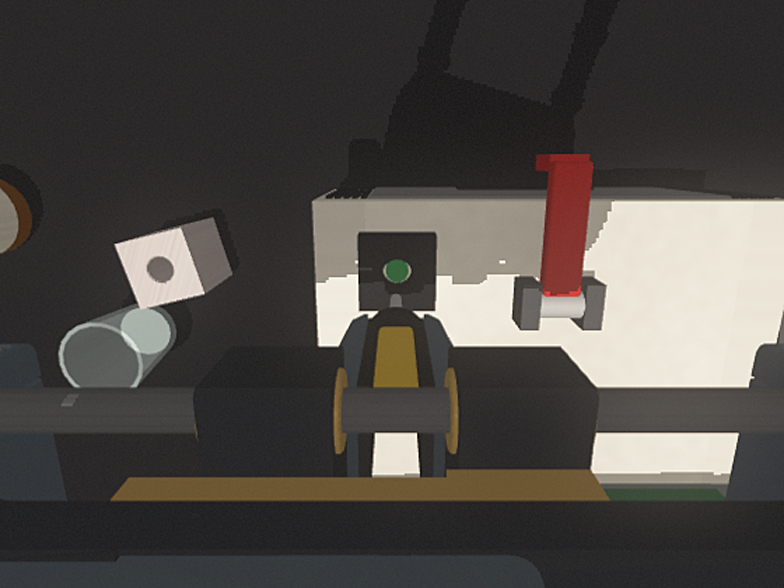

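View pics/side26.png

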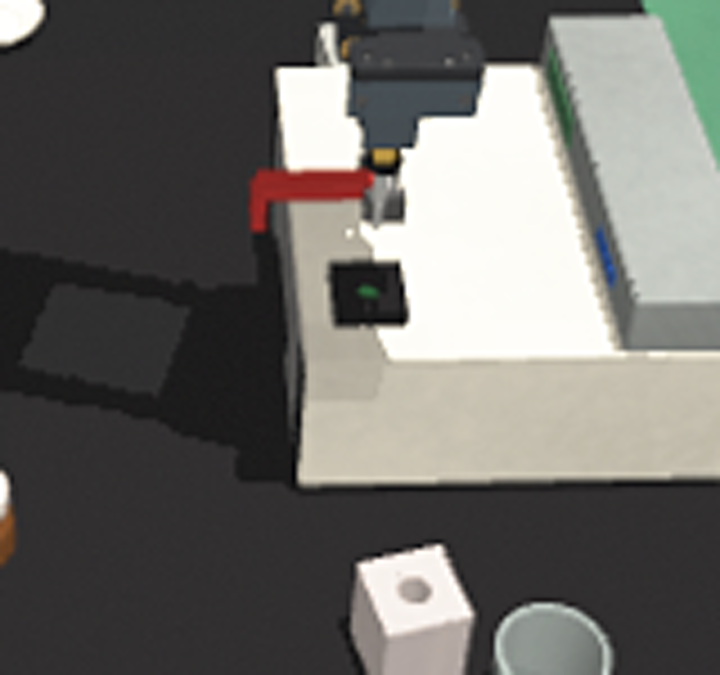

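```bash
python3 - <<'E'
from h import *
w=cam("wrist");st()
img=cv2.cvtColor(w["img"],cv2.COLOR_BGR2HSV)
m=cv2.inRange(img,(50,90,40),(85,255,255));k,l,s,c=cv2.connectedComponentsWithStats(m)
for i in range(1,k):
    if s[i][4]>60 and s[i][1]<230:print(s[i],c[i],onz(w,c[i],.142))
C=onz(w,np.array([(358,233),(436,233),(435,310),(358,310)])/1.4,.15);print(C.round(4),C.mean(0))
go((0.6213,-0.1125,0.235),90)
E
```

```text
t 36.77 p [ 0.6222 -0.1141  0.2811] yaw 89.9 rv [-2.223 -2.219  0.   ] F [ 1.2 -0.1 -0.8] w 0.0137 q [-0.28  0.45  1.23 -0.    1.46 -1.84]
[276 185  15  16 195] [283.07179487 192.56410256] [[ 0.62053746 -0.11353129  0.142     ]]
[[ 0.5952 -0.1375  0.15  ]
 [ 0.5952 -0.0887  0.15  ]
 [ 0.6458 -0.0883  0.15  ]
 [ 0.6458 -0.1386  0.15  ]] [ 0.62049552 -0.11326789  0.15      ]
t [ 1.6 -0.9 46.1] a [-0.0004 -0.     -0.0017] curyaw 89.9 -> 90 j6 -1.84 n 0.74
```

```bash
python3 -m handwheel '[{"tx":1,"ty":-1.3,"tz":15,"ax":0,"ay":0,"az":0,"fingers":0},{"tx":1,"ty":-1.3,"tz":35,"ax":0,"ay":0,"az":0,"fingers":0},{"tx":1,"ty":-1.3,"tz":48,"ax":0,"ay":0,"az":0,"fingers":0},{"tx":1,"ty":-1.3,"tz":54,"ax":0,"ay":0,"az":0,"fingers":0},{"tx":1,"ty":-1.3,"tz":54,"ax":0,"ay":0,"az":0,"fingers":0}]' 25
python3 - <<'E'
from h import *
st();w=cam('wrist');save(w,'wrist27',(200,130,360,260),4.8)
go((0.6208,-0.1130,0.214),90)
E
```

```text
t: 37.4
eef_pos: [0.6209, -0.112, 0.2272]
ee_rot: [-2.222, -2.221, 0.0]
ft_force: [-0.1, 0.1, -1.1]
width: 0.0138
t 37.4 p [ 0.6209 -0.112   0.2272] yaw 89.98 rv [-2.222 -2.221  0.   ] F [-0.1  0.1 -1.1] w 0.0138 q [-0.27  0.49  1.31 -0.    1.34 -1.84]
t [-1.  -0.3 13.7] a [ 0.0003  0.0001 -0.0003] curyaw 90.0 -> 90 j6 -1.84 n 0.22
```

View pics/wrist27.png

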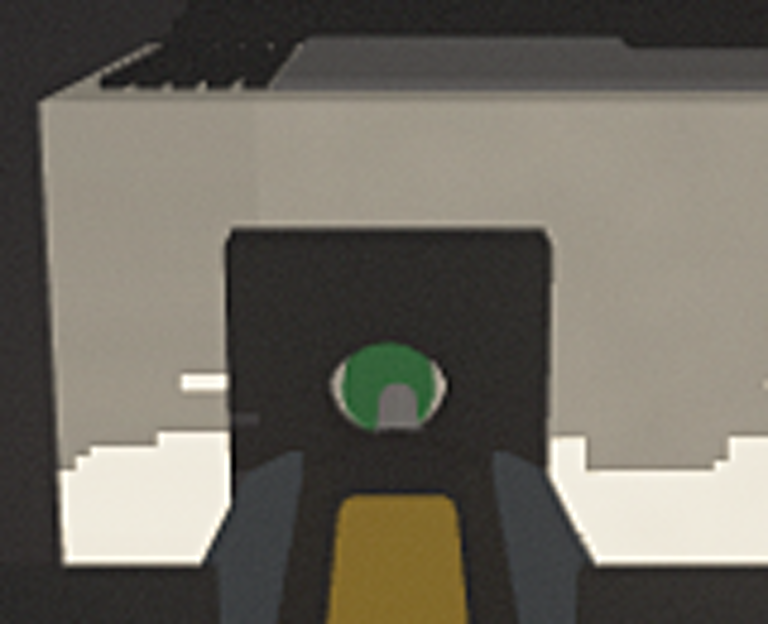

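```bash
python3 -m handwheel '[{"tx":-1,"ty":-0.5,"tz":3,"ax":0,"ay":0,"az":0,"fingers":0},{"tx":-1,"ty":-0.5,"tz":7,"ax":0,"ay":0,"az":0,"fingers":0},{"tx":-1,"ty":-0.5,"tz":10,"ax":0,"ay":0,"az":0,"fingers":0},{"tx":-1,"ty":-0.5,"tz":12,"ax":0,"ay":0,"az":0,"fingers":0},{"tx":-1,"ty":-0.5,"tz":12,"ax":0,"ay":0,"az":0,"fingers":0}]' 25
```

```text
t: 38.08
eef_pos: [0.6205, -0.113, 0.2156]
ee_rot: [2.222, 2.221, 0.0]
ft_force: [-0.3, 1.0, 2.4]
width: 0.0139
```

```bash
python3 -m handwheel '[{"tx":0,"ty":0,"tz":1.5,"ax":0,"ay":0,"az":0,"fingers":0},{"tx":0,"ty":0,"tz":2.5,"ax":0,"ay":0,"az":0,"fingers":0},{"tx":0,"ty":0,"tz":2.5,"ax":0,"ay":0,"az":0,"fingers":0}]' 25;  python3 -c "
from h import *
st()"
```

```text
t: 38.45
eef_pos: [0.6207, -0.113, 0.2139]
ee_rot: [2.221, 2.22, 0.001]
ft_force: [-2.9, 0.4, 13.2]
width: 0.014
t 38.45 p [ 0.6207 -0.113   0.2139] yaw 89.99 rv [2.221e+00 2.220e+00 1.000e-03] F [-2.9  0.4 13.2] w 0.014 q [-0.27  0.5   1.33 -0.    1.31 -1.85]
```

```bash
python3 -m handwheel '[{"tx":0,"ty":0,"tz":0.3,"ax":0,"ay":0,"az":0,"fingers":0},{"tx":0,"ty":0,"tz":0.3,"ax":0,"ay":0,"az":0,"fingers":0},{"tx":0,"ty":0,"tz":0.3,"ax":0,"ay":0,"az":0,"fingers":0},{"tx":0,"ty":0,"tz":0.3,"ax":0,"ay":0,"az":0,"fingers":0},{"tx":0,"ty":0,"tz":0.3,"ax":0,"ay":0,"az":0,"fingers":0},{"tx":0,"ty":0,"tz":0.3,"ax":0,"ay":0,"az":0,"fingers":0},{"tx":0,"ty":0,"tz":0.3,"ax":0,"ay":0,"az":0,"fingers":0},{"tx":0,"ty":0,"tz":0.3,"ax":0,"ay":0,"az":0,"fingers":0}]' 25
python3 - <<'E'
from h import *
w=cam('wrist');save(w,'wrist28',(200,130,360,260),4.8)
E
python3 -m handwheel '[{"tx":0,"ty":0,"tz":-10,"ax":0,"ay":0,"az":0,"fingers":0},{"tx":0,"ty":0,"tz":-30,"ax":0,"ay":0,"az":0,"fingers":0},{"tx":0,"ty":0,"tz":-55,"ax":0,"ay":0,"az":0,"fingers":0},{"tx":0,"ty":0,"tz":-70,"ax":0,"ay":0,"az":0,"fingers":0},{"tx":0,"ty":0,"tz":-70,"ax":0,"ay":0,"az":0,"fingers":0}]' 25
python3 - <<'E'
from h import *
st();w=cam('wrist');save(w,'wrist29',None,1.4);s=cam('side');save(s,'side29',(230,170,390,320),4.5)
e=r.read_state()["eef_pos"];print("exp tip",proj(s,[e-[0,0,.077]]),proj(w,[e-[0,0,.077]]))
go((0.6356,-0.3048,0.284),86.5)
E
```

```text
t: 39.45
eef_pos: [0.6208, -0.1131, 0.2138]
ee_rot: [2.221, 2.22, 0.001]
ft_force: [-3.3, 0.1, 15.7]
width: 0.0141
t: 40.12
eef_pos: [0.6209, -0.1131, 0.2835]
ee_rot: [2.221, 2.22, 0.001]
ft_force: [0.1, 0.1, -1.3]
width: 0.0141
t 40.12 p [ 0.6209 -0.1131  0.2835] yaw 89.99 rv [2.221e+00 2.220e+00 1.000e-03] F [ 0.1  0.1 -1.3] w 0.0141 q [-0.27  0.45  1.23  0.    1.46 -1.85]
exp tip [[312.77817813 218.94313591]] [[282.63753253 211.57623999]]
t [-191.9   15.5   -2.2] a [-0.001  -0.0003  0.0608] curyaw 90.0 -> 86.5 j6 -1.85 n 3.08
```

View pics/wrist28.png

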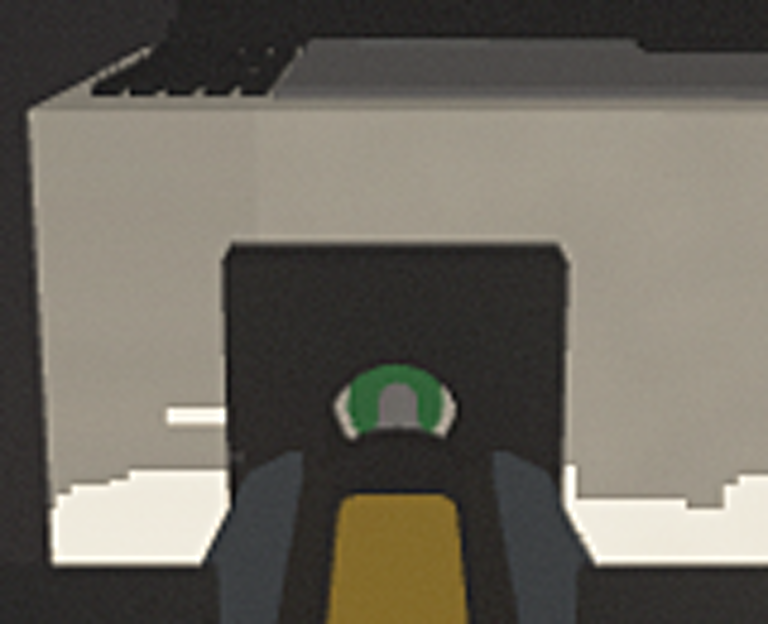

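View pics/wrist29.png

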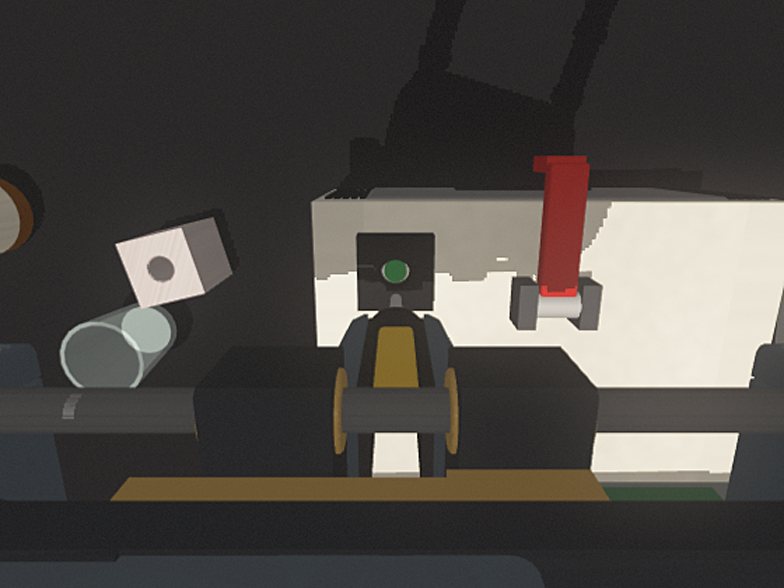

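View pics/side29.png

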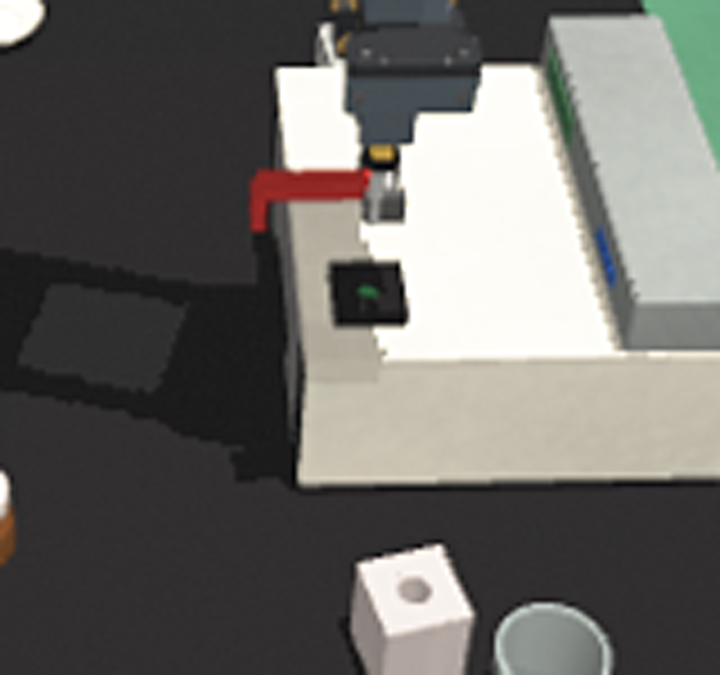

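```bash
python3 -m handwheel '[{"tx":-192,"ty":15.5,"tz":-3,"ax":0,"ay":0,"az":0.061,"fingers":0},{"tx":-192,"ty":15.5,"tz":-3,"ax":0,"ay":0,"az":0.061,"fingers":0},{"tx":-192,"ty":15.5,"tz":-3,"ax":0,"ay":0,"az":0.061,"fingers":0},{"tx":-192,"ty":15.5,"tz":-3,"ax":0,"ay":0,"az":0.061,"fingers":0},{"tx":-192,"ty":15.5,"tz":-3,"ax":0,"ay":0,"az":0.061,"fingers":0},{"tx":-192,"ty":15.5,"tz":-3,"ax":0,"ay":0,"az":0.061,"fingers":0}]' 25
python3 - <<'E'
from h import *
w=cam('wrist');save(w,'wrist30',(200,130,360,260),4.8)
st();w=cam('wrist')
go((0.6356,-0.3052,0.155),86.5)
# hole: dark-ish circle; print predicted px of hole centre
print(proj(w,[[.6360,-.3048,.070]]),(proj(w,[[.6360,-.3048,.070]])-[200,130])*4.8)
E
```

```text
t: 40.98
eef_pos: [0.6359, -0.3036, 0.2853]
ee_rot: [-2.287, -2.153, 0.0]
ft_force: [-0.5, -0.4, 0.4]
width: 0.0138
t 41.02 p [ 0.636  -0.3036  0.2856] yaw 86.57 rv [-2.287 -2.154 -0.   ] F [ 0.2 -0.5 -0.3] w 0.0139 q [-0.53  0.56  1.02  0.    1.56 -2.04]
t [ -1.6  -0.3 130.8] a [-0.0001 -0.0002  0.0012] curyaw 86.6 -> 86.5 j6 -2.04 n 2.09
[[281.10663374 178.91295336]] [[389.31184194 234.78217613]]
```

View pics/wrist30.png

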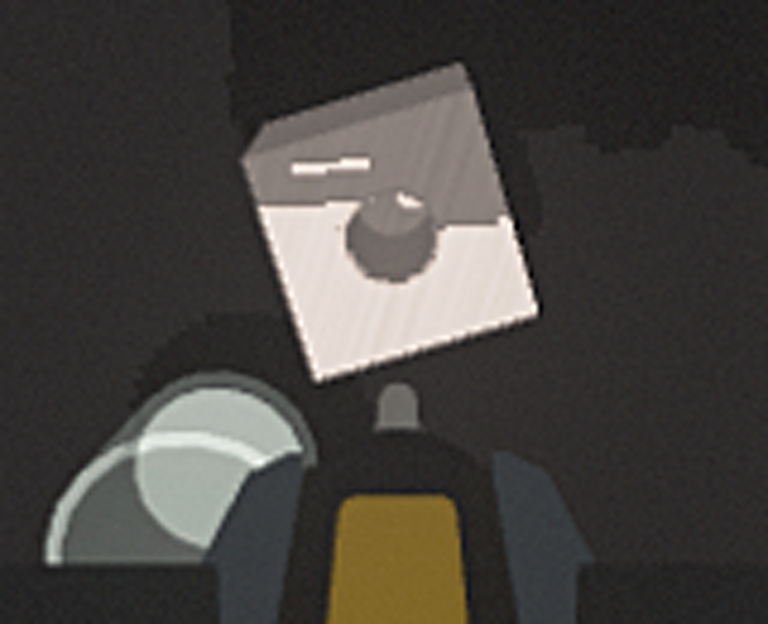

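```bash
python3 -m handwheel '[{"tx":-1.3,"ty":-0.2,"tz":50,"ax":0,"ay":0,"az":0,"fingers":0},{"tx":-1.3,"ty":-0.2,"tz":100,"ax":0,"ay":0,"az":0,"fingers":0},{"tx":-1.3,"ty":-0.2,"tz":125,"ax":0,"ay":0,"az":0,"fingers":0},{"tx":-1.3,"ty":-0.2,"tz":130,"ax":0,"ay":0,"az":0,"fingers":0},{"tx":-1.3,"ty":-0.2,"tz":130,"ax":0,"ay":0,"az":0,"fingers":0}]' 25
python3 - <<'E'
from h import *
st();w=cam('wrist');save(w,'wrist31',(200,130,360,260),4.8)
go((0.6356,-0.3052,0.0935),86.5)
E
```

```text
t: 41.7
eef_pos: [0.6362, -0.3061, 0.1567]
ee_rot: [2.287, 2.152, 0.0]
ft_force: [-0.2, -0.8, 0.8]
width: 0.0139
t 41.7 p [ 0.6362 -0.3061  0.1567] yaw 86.52 rv [2.287 2.152 0.   ] F [-0.2 -0.8  0.8] w 0.0139 q [-0.53  0.66  1.19 -0.    1.29 -2.04]
t [ 1.1 -0.9 63.7] a [0.0018 0.0009 0.0003] curyaw 86.5 -> 86.5 j6 -2.04 n 1.02
```

View pics/wrist31.png

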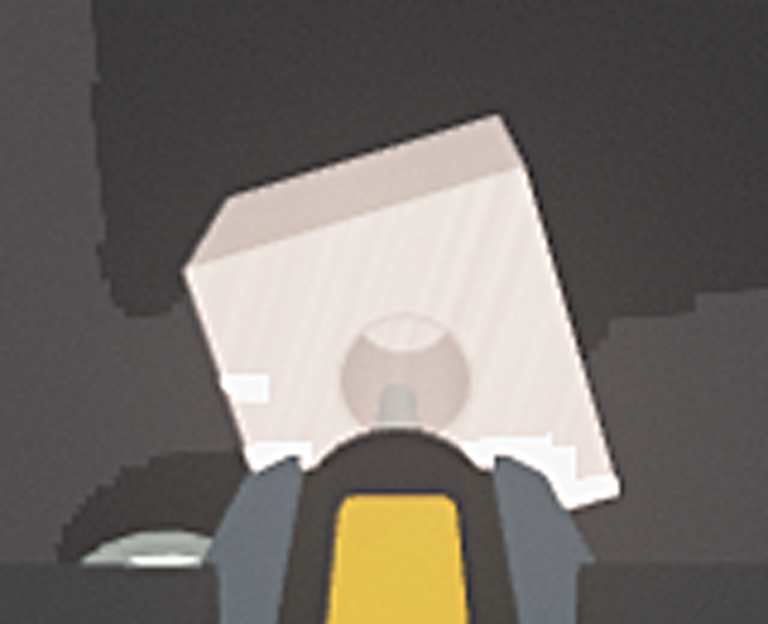

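```bash
python3 -m handwheel '[{"tx":1,"ty":-0.5,"tz":10,"ax":0,"ay":0,"az":0,"fingers":0},{"tx":1,"ty":-0.5,"tz":30,"ax":0,"ay":0,"az":0,"fingers":0},{"tx":1,"ty":-0.5,"tz":50,"ax":0,"ay":0,"az":0,"fingers":0},{"tx":1,"ty":-0.5,"tz":60,"ax":0,"ay":0,"az":0,"fingers":0},{"tx":1,"ty":-0.5,"tz":62,"ax":0,"ay":0,"az":0,"fingers":0},{"tx":1,"ty":-0.5,"tz":62,"ax":0,"ay":0,"az":0,"fingers":0}]' 25;  python3 -c "
from h import *
st()"
```

```text
t: 42.5
eef_pos: [0.6355, -0.3055, 0.0943]
ee_rot: [2.288, 2.152, 0.0]
ft_force: [-0.4, -0.1, 0.0]
width: 0.0136
t 42.5 p [ 0.6355 -0.3055  0.0943] yaw 86.48 rv [2.288 2.152 0.   ] F [-0.4 -0.1  0. ] w 0.0136 q [-0.53  0.72  1.25  0.    1.17 -2.04]
```

```bash
python3 -m handwheel '[{"tx":0,"ty":0,"tz":1,"ax":0,"ay":0,"az":0,"fingers":0},{"tx":0,"ty":0,"tz":2,"ax":0,"ay":0,"az":0,"fingers":0},{"tx":0,"ty":0,"tz":2,"ax":0,"ay":0,"az":0,"fingers":0}]' 
python3 -m handwheel '[{"tx":0,"ty":0,"tz":0,"ax":0,"ay":0,"az":0,"fingers":0.35},{"tx":0,"ty":0,"tz":0,"ax":0,"ay":0,"az":0,"fingers":0.35},{"tx":0,"ty":0,"tz":0,"ax":0,"ay":0,"az":0,"fingers":0.35},{"tx":0,"ty":0,"tz":-50,"ax":0,"ay":0,"az":0,"fingers":0.35},{"tx":0,"ty":0,"tz":-110,"ax":0,"ay":0,"az":0,"fingers":0.35},{"tx":0,"ty":0,"tz":-170,"ax":0,"ay":0,"az":0,"fingers":0.35},{"tx":0,"ty":0,"tz":-220,"ax":0,"ay":0,"az":0,"fingers":0.35},{"tx":0,"ty":0,"tz":-220,"ax":0,"ay":0,"az":0,"fingers":0.35}]' 
python3 - <<'E'
from h import *
st();w=cam('wrist');save(w,'wrist32',None,1.4);s=cam('side');save(s,'side32',None,1.4);save(s,'side32z',(230,170,390,350),4);t=cam("top");save(t,"top32",(160,90,480,290),2.4)
E
```

```text
t: 42.88
eef_pos: [0.6355, -0.3054, 0.0923]
ee_rot: [2.288, 2.152, 0.0]
ft_force: [-0.2, 0.5, 5.1]
width: 0.0137
t: 43.88
eef_pos: [0.6366, -0.3061, 0.3165]
ee_rot: [2.283, 2.147, 0.003]
ft_force: [0.1, -0.1, -0.1]
width: 0.0322
t 43.88 p [ 0.6366 -0.3061  0.3165] yaw 86.49 rv [2.283 2.147 0.003] F [ 0.1 -0.1 -0.1] w 0.0322 q [-0.53  0.55  0.97 -0.    1.62 -2.04]
```

View pics/wrist32.png

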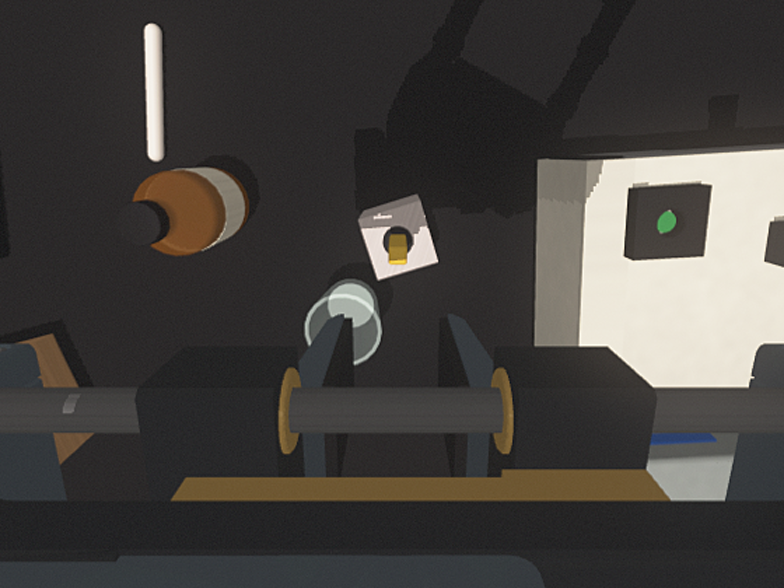

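View pics/side32.png

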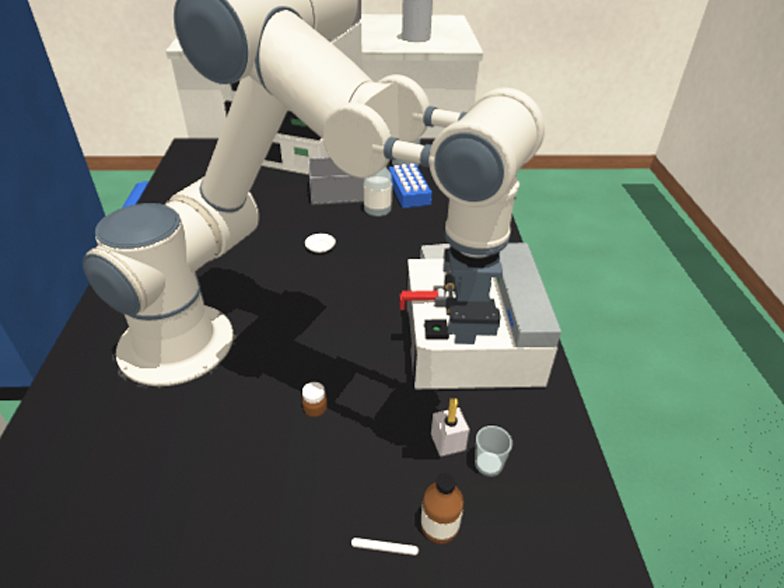

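View pics/side32z.png

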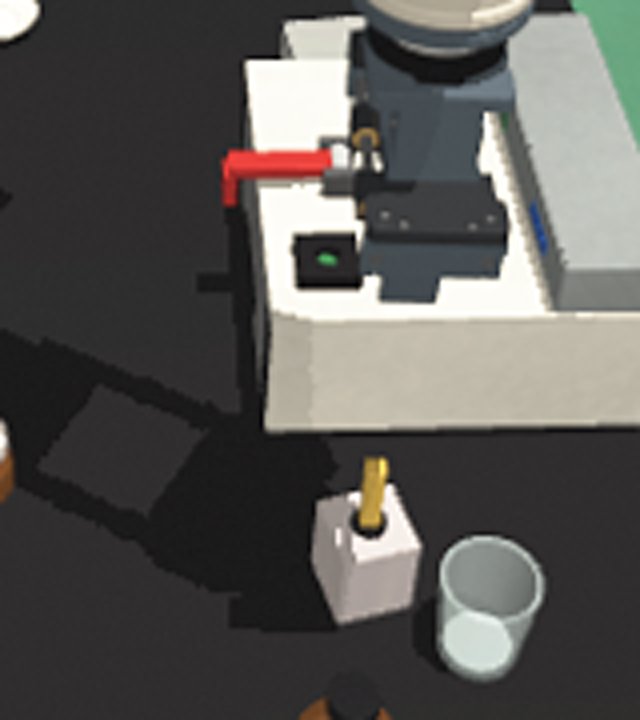

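View pics/top32.png

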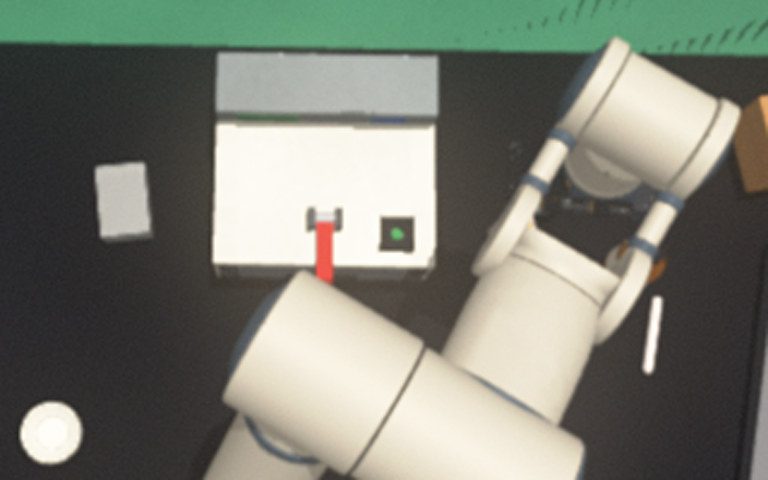

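```bash
python3 - <<'E'
from h import *
s=cam('side');save(s,'zz',(70,110,180,180),7)
t=cam("top");save(t,"tt",(0,100,240,420),2.4)
E
```

```text
(no output)
```

View pics/zz.png

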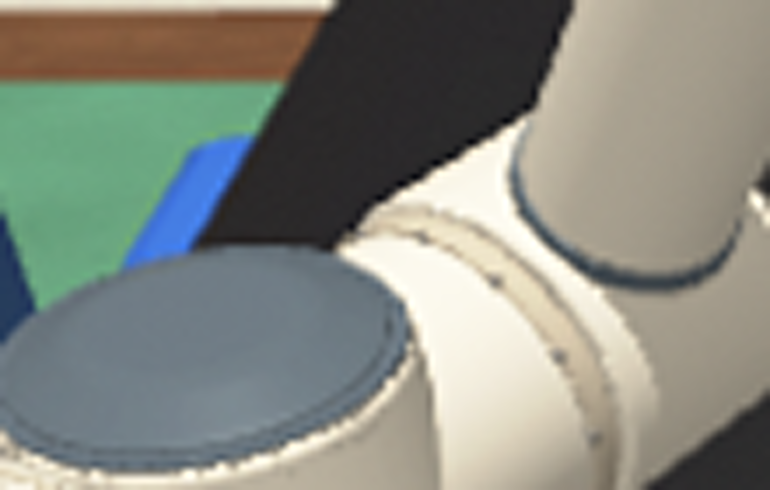

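View pics/tt.png

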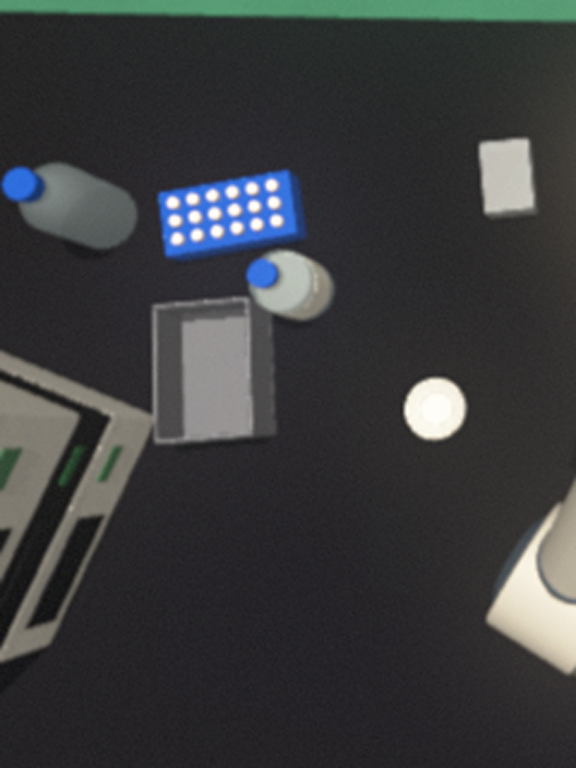

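```bash
python3 - <<'E'
from h import *
c=r.capture("wrist");K=np.array([[c["fx"],0,c["cx"]],[0,c["fy"],c["cy"]],[0,0,1]])
T=np.eye(4);T[:3,:3]=R.from_rotvec([-2.222,-2.221,0]).as_matrix();T[:3,3]=[.6209,-.112,.2272];W=T@c["mount"]
w=dict(K=K,R=W[:3,:3],o=W[:3,3])
print(onz(w,np.array([(305,39),(610,39)])/4.8+[200,130],.116),onz(w,np.array([(60,98),(700,98)])/4.8+[200,130],.135))
E
```

```text
[[ 0.5681446  -0.12703434  0.116     ]
 [ 0.56812867 -0.07606008  0.116     ]] [[ 0.57594017 -0.1646861   0.135     ]
 [ 0.57591092 -0.06402404  0.135     ]]
```

```bash
python3 -m handwheel '[{"tx":40,"ty":-10,"tz":0,"ax":0,"ay":0,"az":-0.06,"fingers":0.35},{"tx":80,"ty":-20,"tz":0,"ax":0,"ay":0,"az":-0.06,"fingers":0},{"tx":120,"ty":-30,"tz":20,"ax":0,"ay":0,"az":-0.06,"fingers":0},{"tx":120,"ty":-30,"tz":50,"ax":0,"ay":0,"az":-0.06,"fingers":0},{"tx":120,"ty":-30,"tz":50,"ax":0,"ay":0,"az":-0.06,"fingers":0},{"tx":120,"ty":-30,"tz":50,"ax":0,"ay":0,"az":-0.06,"fingers":0}]' 
python3 - <<'E'
from h import *
import pickle
st();w=cam('wrist');save(w,'wrist33',None,1.4);save(w,'wrist33z',(240,100,460,220),3.6);pickle.dump(w,open('w33.pkl','wb'))
E
```

```text
t: 44.92
eef_pos: [0.613, -0.1842, 0.2623]
ee_rot: [2.223, 2.219, 0.0]
ft_force: [1.4, 0.5, 0.2]
width: 0.0004
t 44.92 p [ 0.613  -0.1842  0.2623] yaw 89.9 rv [2.223 2.219 0.   ] F [1.4 0.5 0.2] w 0.0004 q [-0.39  0.48  1.24 -0.    1.43 -1.95]
```

View pics/wrist33.png

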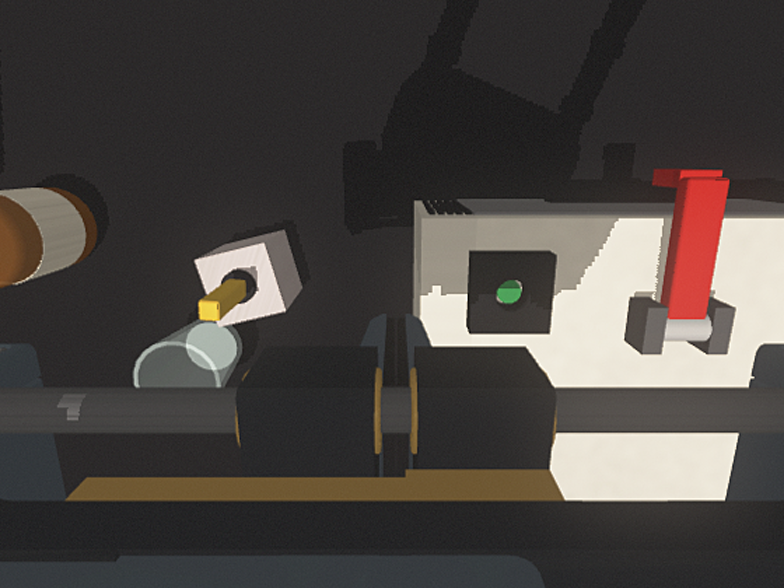

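View pics/wrist33z.png

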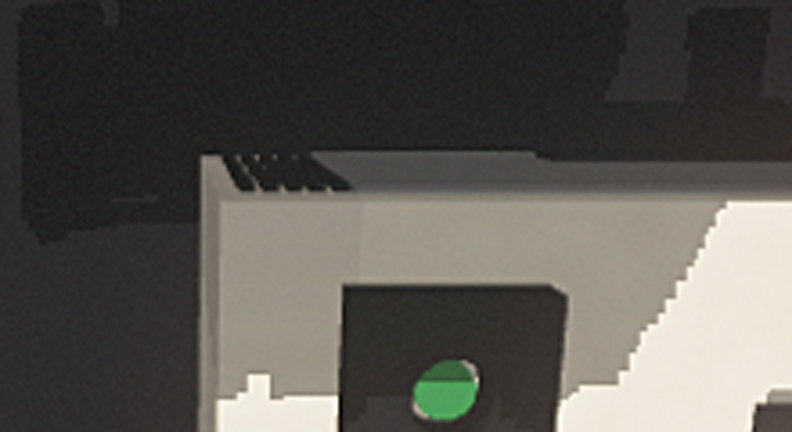

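```bash
python3 - <<'E'
from h import *
import pickle
w=pickle.load(open("w33.pkl","rb"));f=lambda p:np.array(p)/3.6+[240,100]
print(onz(w,f([(206,155)]),0),onz(w,f([(330,152.5),(520,152.5)]),.012),onz(w,f([(225,197),(700,197)]),.135))
E
```

```text
[[ 0.57702364 -0.16566896  0.        ]] [[ 0.57521605 -0.12478451  0.012     ]
 [ 0.57527451 -0.06132985  0.012     ]] [[ 0.57543028 -0.16683034  0.135     ]
 [ 0.57553636 -0.05350992  0.135     ]]
```

Panel outer face is at x = 0.5752 m and the machine face at 0.577 m. That is 2 mm proud, so the drawer is shut. Handing in.

```bash
python3 -c "
from h import *
st();print(r.hand_in())"
```

```text
t 44.98 p [ 0.6131 -0.1843  0.2626] yaw 89.89 rv [2.223e+00 2.219e+00 1.000e-03] F [ 0.   0.  -0.9] w 0.0004 q [-0.39  0.48  1.24 -0.    1.43 -1.95]
the job is handed in; nothing more can be done
None
```

The job is done and handed in after about 45 s of robot time; hand-in reports no verdict. Two blue racks were out on the bench. I put them upright in the two middle bays, seated the lid, shut the drawer and swung the clamp down. I then held the button at its hard stop for about 1 s and put the stylus back upright in its holder.

**Last checks:**
- **Drawer:** the panel measured about 2 mm proud of the machine face, which is the shut position. My first calculation said 8 mm, because I had taken the panel's bottom edge for its top edge; the recheck cleared that up.
- **Clamp:** it looked level in the side view, and pressing it met a hard stop at 26 N.
- **Button:** the tool stopped at the height expected for fully down, with about 14 N on it against the 5 N needed.
- **Stylus:** it stood upright in its holder in the wrist and side views.
- **Bench:** nothing else looked moved, and no other racks were visible. The large blue 18-well tray at the far left has no carrying fin and is out of reach, so I treated it as not part of the job.

**Disagreement:** one early height reading for the racks came out at 21 mm from the side camera, against 30 mm from two wrist views. I used the wrist value, which matches the description.

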